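# Set up the gel caster

### The arm

A 6-joint arm with a two-finger parallel gripper is mounted at the origin on the work surface. World frame = base frame: x ahead of the robot, y to its left, z up, the work surface at z = 0. Lengths are in mm, angles in rad, forces in N, time in s.
With the tool pointing down it reaches from about 400 to 925 mm from the base axis. Payload 12.5 kg.
Tool frame: the origin (TCP) lies at the very end of the fingers, on their centre line; the grasp point (between the pads) lies 19 mm behind it (env.tcp_to_grasp is the distance from the TCP to the grasp point, in mm); z points along the fingers, x is the direction in which the jaws open and shut, and the axes are right-handed (so a half turn about z gives the same grasp; the last joint's range is limited). The gripper opens to 95 mm and grips with 3 to 60 N. Pads are 20 mm wide; open, the fingers measure 119 mm over their backs; the gripper's body (75 mm by 180 mm) begins 59 mm behind the grasp point.
Start: joints at [-1.445, 0.491, 1.559, -0, 1.092, -0.106], TCP at [143.603, -608.297, 214.661] pointing down, gripper open.
Joint ranges: [-3.1, 3.1], [-0.84, 2.19], [0.05, 2.79], [-1.13, 4.28], [0.06, 2.93], [-2.69, 2.69]. Speed limits (rad/s): [2.22, 2.22, 2.79, 3.14, 3.14, 3.14].

### API

Orientations are given as [roll, pitch, yaw] about the fixed x, y, z axes, in that order (R = Rz(yaw) Ry(pitch) Rx(roll)).
In Python, from cell import env, vision, job gives the robot as it stands.
- The arm moves only by the shell command python3 -m pendant 'ROWS' [OPENING]. ROWS is JSON, a list of rows, each a list of 4 numbers: the shift along the tool's x, y, z in mm, then the turn about the tool's z in degrees. In form: [[tx, ty, tz, turn], ...]. A call has 1 to 8 rows; each row is the pose to reach, as a shift and turn from the pose measured when the call began, along the tool's axes at that moment; what a row does not reach only later rows make up. A row lasts 1/8 s, in which the tool goes at most 62.5 mm and 10.7 degrees, less where a joint would pass 70% of its speed; a pose out of reach is approached as far as the arm can. A call with a gripper value outside its range is refused whole. OPENING is the closure, from 0 (fully open) to 1 (shut), set as the call begins (- or left out, the last holds). The fingers move at their own pace and stop on an object; the grip force is fixed at half the most. Time passes only in rows, so rows that repeat a pose let the fingers close. It gives the time, the measured TCP pose, the force and the opening at its end, in the units of the state.
- env.state(): the state, without advancing time (a new reading comes with each control period).
- vision.read_camera(name): name is "scene" or "top"; returns a dict with "pixels" (420x560x3 uint8, red, green, blue), "intrinsics" (3x3 intrinsics, pixels), "R" (3x3) and "t" (3): a world point X has camera coordinates R X + t. Camera axes: x right, y down, z forward; pixel columns grow to the right and rows downward; lengths in mm; the calibration is good to about 2 mm. A picture is of the moment at which its call begins. There is no depth.
- job.job_done(): hands the job in, once; it reports no verdict.
Trained networks look in a picture, given as the dict that the camera call returned (one of the last four; its "shot" number tells which), for a name from the list of things; names that differ only in an ending like _2 or _b are one class to them, and where a whole thing is asked for, a point or a joint stands for the part that bears it (a point fixed in the world has none). Each returns a list of dicts, best first, with "confidence" (0 to 1); they miss things now and then, are a little off and sometimes report something else, mostly with a low value. They report only what shows in the picture. A call takes as long as a camera call. They do not tell look-alikes from the thing itself.
- vision.find_in(picture, query): "at" ([x, y, z] in mm, in the coordinates of the camera as it stood for that picture, good to about 4 mm: the middle of the surface that is visible of it).
- vision.regions_of(picture, query): "pixels" (420x560 bool, what is visible of it).
The state is a dict: "t": time; "joints": joint angles; "qvel": joint speeds; "tau": joint torques, N m; "eef_pos": TCP position; "tcp_rot": TCP orientation; "ft_force": force on the tool from outside, world axes, zero at the start; "moment": the same for the moment, N m; "opening": opening from 0.0 (shut) to 1.0 (fully open).
Only numpy, scipy, OpenCV 4.12 (cv2) and the standard library are available. Lean on these libraries where they do the work, as an engineer would, in place of code of your own. Each camera call takes 0.05 s, during which the arm holds its last target.

### The job

Get the gel caster ready for pouring: open its cam lever, lay the gel tray flat in the bay and lock it in with the lever. Then move every comb from the rack to the tray, each upright in a pair of notches of its own and pushed fully home, so that its cross bar rests on both tray walls and its teeth hang just clear of the floor. Leave the flask, the ink bottle and the paperweight alone.

Things in the scene. Friction and masses are not known exactly. Their poses are not given: they have to be found in the camera images.
- caster: Gel caster, fixed: white base plate 276 x 104 x 12 mm. Origin on the bench under the middle of the tray bay; x runs from the cam lever (-x end) to the fixed gasket wall (+x end), z up. The bay lies between two upright gasket walls, tops 46 mm above the bench. A grey cam housing, 80 mm wide, top 36 mm above the bench, stands behind the near wall.
- bay (a point): Middle of the bay floor, 12 mm above the bench, axes as the caster's: the origin of a locked-in tray lies here. Faces of the gasket walls at x = +77 (fixed) and -77 mm; opening the cam slides the near one 6 mm back. So the bay is just under 154 mm long locked (no tray can enter) and 160 mm open. Guide strips 6 mm high, 65 mm apart, flank it.
- cam (a joint): Black cam lever, a bar 62 mm long, 12 mm thick, 28 mm high (44 to 72 mm above the bench) on an upright axis. 0 = locked, bar pointing to the caster's -y; 1.4 = open, turned 80 degrees clockwise seen from above, bar pointing nearly to the caster's -x. A sprung detent must be passed half-way (0.4 to 1 rad, under 0.3 N m); else it turns lightly, stays where left.
- cam_axis (a point): On the lever's turning axis, at the top of the bar, 134 mm behind the bay's middle (-x); its z is up, its -y points along the bar to the free end. The bar reaches 16 mm behind the axis and 46 mm ahead of it.
- tray: Loose pale acrylic gel tray, 154 (x) x 60 mm (y), 0.14 kg; origin under its centre, z up. Floor and two long side walls 4 mm thick, wall tops 30 mm above the underside, ends open. Six notch pairs, 24 mm apart, cut 12 mm down into the wall tops, 4.8 mm wide, mouths chamfered to 9 mm. Either end may go first into the caster. Can be gripped across its 60 mm width.
- rack: Loose aluminium comb rack, 207 x 78 mm, 0.7 kg, origin under its centre, x along its length. Two notched walls, tops 40 mm above the bench, hold combs upright in six places 31 mm apart along x, each comb lying across the rack with its bar on the wall tops.
- notch0 (a point): Tray notch pair 0: midway between the two side walls, level with the wall tops (30 mm above the tray's underside), -60 mm along the tray's x.
- notch1 (a point): Tray notch pair 1: midway between the two side walls, level with the wall tops (30 mm above the tray's underside), -36 mm along the tray's x.
- notch2 (a point): Tray notch pair 2: midway between the two side walls, level with the wall tops (30 mm above the tray's underside), -12 mm along the tray's x.
- notch3 (a point): Tray notch pair 3: midway between the two side walls, level with the wall tops (30 mm above the tray's underside), 12 mm along the tray's x.
- notch4 (a point): Tray notch pair 4: midway between the two side walls, level with the wall tops (30 mm above the tray's underside), 36 mm along the tray's x.
- notch5 (a point): Tray notch pair 5: midway between the two side walls, level with the wall tops (30 mm above the tray's underside), 60 mm along the tray's x.
- comb0: Dark plastic gel comb, 35 g, upright in the rack (absent in some runs: None); all alike. Origin between the tooth tips, z up, y along the bar. Blade 3 mm thick (x), 24 deep, 46 wide at the teeth, 66 wide in its upper 10 mm; cross bar 74 long, 10 thick, from 24 to 32 mm up; finger tab 24 wide (y), 10 thick, from 32 to 56 mm up. Home in the tray, its origin is 6 mm above the tray's.
- comb1: Dark plastic gel comb, 35 g, upright in the rack (absent in some runs: None); all alike. Origin between the tooth tips, z up, y along the bar. Blade 3 mm thick (x), 24 deep, 46 wide at the teeth, 66 wide in its upper 10 mm; cross bar 74 long, 10 thick, from 24 to 32 mm up; finger tab 24 wide (y), 10 thick, from 32 to 56 mm up. Home in the tray, its origin is 6 mm above the tray's.
- comb2: Dark plastic gel comb, 35 g, upright in the rack (absent in some runs: None); all alike. Origin between the tooth tips, z up, y along the bar. Blade 3 mm thick (x), 24 deep, 46 wide at the teeth, 66 wide in its upper 10 mm; cross bar 74 long, 10 thick, from 24 to 32 mm up; finger tab 24 wide (y), 10 thick, from 32 to 56 mm up. Home in the tray, its origin is 6 mm above the tray's.
- comb3: Dark plastic gel comb, 35 g, upright in the rack (absent in some runs: None); all alike. Origin between the tooth tips, z up, y along the bar. Blade 3 mm thick (x), 24 deep, 46 wide at the teeth, 66 wide in its upper 10 mm; cross bar 74 long, 10 thick, from 24 to 32 mm up; finger tab 24 wide (y), 10 thick, from 32 to 56 mm up. Home in the tray, its origin is 6 mm above the tray's.
- comb4: Dark plastic gel comb, 35 g, upright in the rack (absent in some runs: None); all alike. Origin between the tooth tips, z up, y along the bar. Blade 3 mm thick (x), 24 deep, 46 wide at the teeth, 66 wide in its upper 10 mm; cross bar 74 long, 10 thick, from 24 to 32 mm up; finger tab 24 wide (y), 10 thick, from 32 to 56 mm up. Home in the tray, its origin is 6 mm above the tray's.
- comb5: Dark plastic gel comb, 35 g, upright in the rack (absent in some runs: None); all alike. Origin between the tooth tips, z up, y along the bar. Blade 3 mm thick (x), 24 deep, 46 wide at the teeth, 66 wide in its upper 10 mm; cross bar 74 long, 10 thick, from 24 to 32 mm up; finger tab 24 wide (y), 10 thick, from 32 to 56 mm up. Home in the tray, its origin is 6 mm above the tray's.
- flask: Conical glass flask, 82 mm wide, 122 mm high, origin under its centre. Bystander.
- ink_bottle: Black ink bottle with a yellow cap, 48 mm wide, 120 mm high, origin under its centre. Bystander.
- paperweight: Blue bar paperweight 28 x 150 x 16 mm, long along y, origin under its centre. Bystander.
There are look-alikes about, which are no part of the job. What is shaped like the comb4 but orange is not meant.

How it is judged (in metres and radians):
On the way, in this order (a step that is already met when the one before it is completed fails the run):
1. the cam lever is open (value of joint cam above 1.2 rad), for 0.2 s.
2. the tray lies in the bay and the cam lever is locked (x of tray in the frame of bay between -0.003 and 0.003 m and y of tray in the frame of bay between -0.004 and 0.004 m and z of tray in the frame of bay below 0.002 m and angle between the z axis of tray and the z axis of caster, either way round below 0.03 rad and angle between the x axis of tray and the x axis of caster, either way round below 0.08 rad and value of joint cam below 0.12 rad), for 0.2 s.
At the end, for the whole second after the job is handed in: The tray lies flat in the bay (within 3 mm along, 4 mm across, 2 mm in height) with the cam lever locked (below 0.12 rad), and every comb present stands upright in a notch pair of its own (within 6 mm of its middle), its cross bar within 2 mm of the tray's wall tops; all at rest (all of step 2 and linear speed of each of tray, comb0, comb1, comb2, comb3, comb4, comb5 below 0.02 m/s and z of each of comb0, comb1, comb2, comb3, comb4, comb5 in the frame of tray below 0.008 m and angle between the z axis of each of comb0, comb1, comb2, comb3, comb4, comb5 and the z axis of tray, either way round below 0.07 rad and angle between the x axis of each of comb0, comb1, comb2, comb3, comb4, comb5 and the x axis of tray, either way round below 0.12 rad and (horizontal distance between comb0 and notch0 below 0.006 m or horizontal distance between comb0 and notch1 below 0.006 m or horizontal distance between comb0 and notch2 below 0.006 m or horizontal distance between comb0 and notch3 below 0.006 m or horizontal distance between comb0 and notch4 below 0.006 m or horizontal distance between comb0 and notch5 below 0.006 m) and (horizontal distance between comb1 and notch0 below 0.006 m or horizontal distance between comb1 and notch1 below 0.006 m or horizontal distance between comb1 and notch2 below 0.006 m or horizontal distance between comb1 and notch3 below 0.006 m or horizontal distance between comb1 and notch4 below 0.006 m or horizontal distance between comb1 and notch5 below 0.006 m) and (horizontal distance between comb2 and notch0 below 0.006 m or horizontal distance between comb2 and notch1 below 0.006 m or horizontal distance between comb2 and notch2 below 0.006 m or horizontal distance between comb2 and notch3 below 0.006 m or horizontal distance between comb2 and notch4 below 0.006 m or horizontal distance between comb2 and notch5 below 0.006 m) and (horizontal distance between comb3 and notch0 below 0.006 m or horizontal distance between comb3 and notch1 below 0.006 m or horizontal distance between comb3 and notch2 below 0.006 m or horizontal distance between comb3 and notch3 below 0.006 m or horizontal distance between comb3 and notch4 below 0.006 m or horizontal distance between comb3 and notch5 below 0.006 m) and (horizontal distance between comb4 and notch0 below 0.006 m or horizontal distance between comb4 and notch1 below 0.006 m or horizontal distance between comb4 and notch2 below 0.006 m or horizontal distance between comb4 and notch3 below 0.006 m or horizontal distance between comb4 and notch4 below 0.006 m or horizontal distance between comb4 and notch5 below 0.006 m) and (horizontal distance between comb5 and notch0 below 0.006 m or horizontal distance between comb5 and notch1 below 0.006 m or horizontal distance between comb5 and notch2 below 0.006 m or horizontal distance between comb5 and notch3 below 0.006 m or horizontal distance between comb5 and notch4 below 0.006 m or horizontal distance between comb5 and notch5 below 0.006 m)); the robot touches nothing.
It fails at once if the flask is pushed about (over 30 mm) or knocked over (distance of flask from where it was at the start of the episode above 0.03 m or angle between flask's own z axis and vertical above 0.5 rad).
It fails at once if the ink bottle is pushed about (over 30 mm) or knocked over (distance of ink_bottle from where it was at the start of the episode above 0.03 m or angle between ink_bottle's own z axis and vertical above 0.5 rad).
It fails at once if the paperweight is pushed about (over 30 mm) or knocked over (distance of paperweight from where it was at the start of the episode above 0.03 m or angle between paperweight's own z axis and vertical above 0.5 rad).
Of comb0, comb1, comb2, comb3, comb4, comb5 only 4 to 6 are there at a start; the rules pass over those that are not, and their reading is None.
At some moment in a run one of tray, rack may be knocked a few centimetres aside while the robot is not near it.
It also fails if it takes over 210 s, if anything falls off the work surface, if the arm or the gripper's body presses on something with over 40 N, if the wrist force passes 120 N, or if a joint passes its speed limit or range.

## Working session

There is one attempt and no reset: what is moved stays moved. The work goes in short steps, Python scripts to look and compute and a shell command to move; the robot and the scene stay as the last step left them, time stands still between calls to the robot, and variables do not carry over. Pictures are saved under pics/ and viewed, and the job is handed in when it is done.

```bash
ls; mkdir -p pics; python3 - <<'E'
from cell import env, vision, job
import cv2
s=env.state(); print(s)
for n in ("scene","top"):
    p=vision.read_camera(n)
    cv2.imwrite(f"pics/{n}0.png",p["pixels"][:,:,::-1]); print(n,p["intrinsics"],p["R"],p["t"])
E
```

```text
pics
{'t': 0.0, 'joints': array([-1.44461573e+00,  4.91546961e-01,  1.55946053e+00,  3.92242330e-06,
        1.09173922e+00, -1.05646613e-01]), 'qvel': array([-0.00131035, -0.0010444 ,  0.00014313, -0.00100935, -0.00078783,
       -0.00150236]), 'tau': array([ 3.32941941e-03, -6.12634492e+01, -2.58170950e+01,  6.92979922e-02,
        4.83281922e-02, -7.96732229e-05]), 'eef_pos': array([ 143.55939854, -608.02173063,  214.06577446]), 'tcp_rot': array([-3.14146750e+00,  1.14725743e-03, -1.33897085e+00]), 'ft_force': array([1.19619405, 0.32830675, 0.37354812]), 'moment': array([-0.0138814 , -0.03959304,  0.00141875]), 'opening': 1.0004768969492888}
scene [[398.91915067   0.         288.46844585]
 [  0.         398.91915067 214.09762992]
 [  0.           0.           1.        ]] [[-0.65746524  0.75321029  0.02034008]
 [ 0.39592613  0.36831333 -0.84118237]
 [-0.64107874 -0.544995   -0.54036885]] [ 417.23829433 -118.28468908 1318.95431374]
top [[545.27013783   0.         277.21265061]
 [  0.         545.27013783 214.97238669]
 [  0.           0.           1.        ]] [[ 0.01111647 -0.99993769 -0.001019  ]
 [-0.99362724 -0.010932   -0.1121847 ]
 [ 0.11216657  0.0022596  -0.99368685]] [-101.29955537  538.16395767 1642.50930623]
```

View pics/scene0.png

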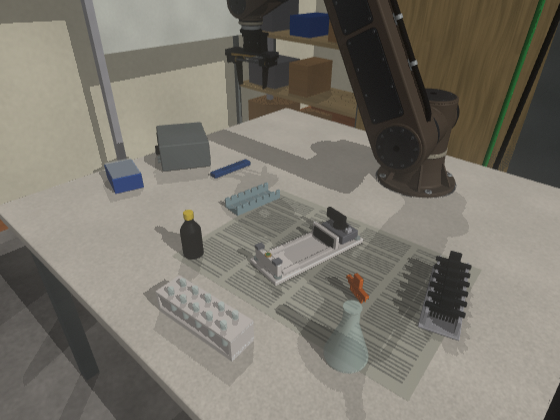

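View pics/top0.png

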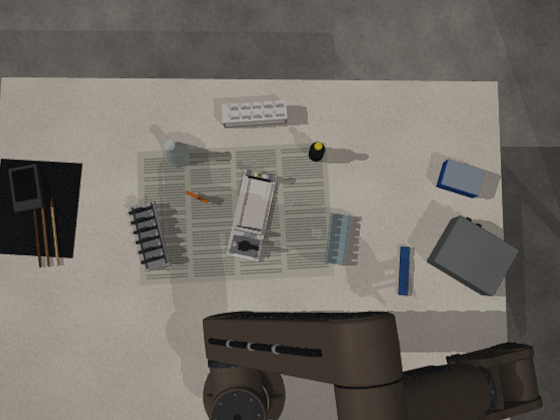

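```bash
cat > h.py <<'E'
import numpy as np, cv2
from cell import env, vision, job
def proj(p,X):
    X=np.atleast_2d(X); c=X@np.array(p["R"]).T+np.array(p["t"]); q=c@np.array(p["intrinsics"]).T
    return q[:,:2]/q[:,2:]
def unproj(p,uv,z):
    uv=np.atleast_2d(uv); K=np.array(p["intrinsics"]);R=np.array(p["R"]);t=np.array(p["t"])
    d=np.c_[uv,np.ones(len(uv))]@np.linalg.inv(K).T@R; C=-R.T@t
    s=(z-C[2])/d[:,2]; return C+s[:,None]*d
def cam2w(p,x): return np.array(p["R"]).T@(np.array(x)-np.array(p["t"]))
def crop(p,u0,v0,u1,v1,f,name):
    im=p["pixels"][v0:v1,u0:u1,::-1]; im=cv2.resize(im,None,fx=f,fy=f,interpolation=cv2.INTER_CUBIC)
    cv2.imwrite("pics/"+name,im)
E
python3 - <<'E'
from h import *
pt=vision.read_camera("top"); ps=vision.read_camera("scene")
np.save("/tmp/top.npy",pt,allow_pickle=True);np.save("/tmp/scene.npy",ps,allow_pickle=True)
crop(pt,120,150,370,290,3.2,"t1.png"); crop(ps,200,170,480,350,2.8,"s1.png")
for q in ["caster","cam","tray","rack","comb0","flask","ink_bottle","paperweight"]:
    for n,p in (("top",pt),("scene",ps)):
        print(q,n,[(np.round(cam2w(p,r["at"])),round(r["confidence"],2)) for r in vision.find_in(p,q)])
E
```

```text
caster top [(array([543., -20.,  10.]), 0.94)]
caster scene [(array([556.,  -1.,  12.]), 0.6), (array([495., 309.,  48.]), 0.41)]
cam top []
cam scene [(array([448.,   4.,  59.]), 0.55), (array([438., 287.,  47.]), 0.35)]
tray top [(array([ 470., -285.,    1.]), 0.59)]
tray scene [(array([ 478., -292.,    9.]), 0.94)]
rack top [(array([474., 301.,   5.]), 0.73)]
rack scene [(array([556., 322.,   6.]), 0.62), (array([451.,   2.,  57.]), 0.57)]
comb0 top [(array([399., 274.,  52.]), 0.67), (array([463., 293.,  50.]), 0.4)]
comb0 scene [(array([522., 315.,  47.]), 0.85), (array([548., 324.,  41.]), 0.71), (array([468., 296.,  45.]), 0.68), (array([438., 285.,  46.]), 0.63), (array([404., 279.,  47.]), 0.6), (array([495., 309.,  50.]), 0.59), (array([598., 161.,  35.]), 0.54)]
flask top [(array([722., 211.,  44.]), 0.78), (array([ 470., -288.,    0.]), 0.39)]
flask scene [(array([751., 232.,  46.]), 0.78), (array([497., 306.,  45.]), 0.66)]
ink_bottle top [(array([ 727., -212.,   78.]), 0.83), (array([551., 317.,  47.]), 0.24)]
ink_bottle scene [(array([ 747., -200.,   63.]), 0.98)]
paperweight top [(array([ 379., -486.,   16.]), 0.62), (array([ 731., -212.,   81.]), 0.23)]
paperweight scene [(array([ 387., -474.,   10.]), 0.55)]
```

```bash
sleep 0
```

```text
(no output)
```

View pics/t1.png

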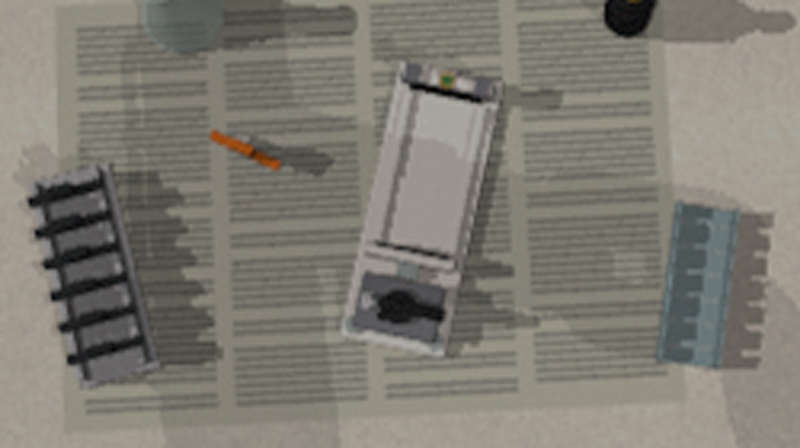

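View pics/s1.png

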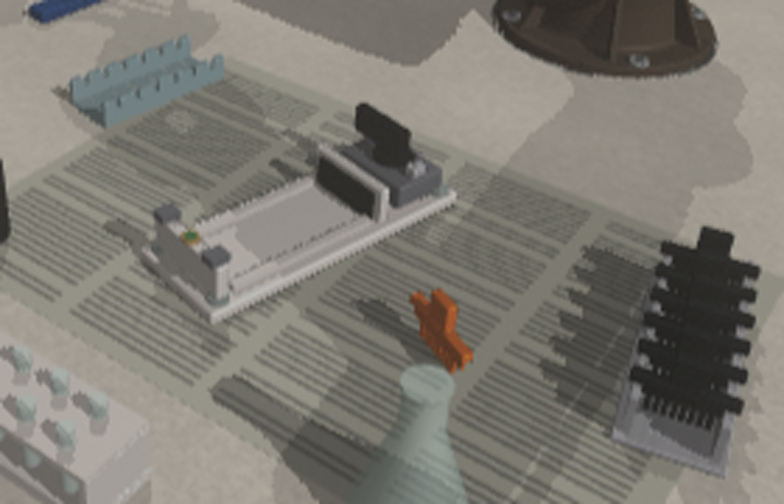

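```bash
cat > fit.py <<'E'
from h import *
from scipy.optimize import minimize
from scipy.spatial import ConvexHull
def box(x0,x1,y0,y1,z0,z1): return np.array([[x,y,z] for x in(x0,x1) for y in(y0,y1) for z in(z0,z1)],float)
def comb_boxes(cx,z): # comb at rack/tray x=cx, origin height z
    return [box(cx-1.5,cx+1.5,-23,23,z,z+14),box(cx-1.5,cx+1.5,-33,33,z+14,z+24),box(cx-5,cx+5,-37,37,z+24,z+32),box(cx-5,cx+5,-12,12,z+32,z+56)]
CASTER=[box(-199+61,138,-52,52,0,12)]
TRAY=[box(-77,77,-30,30,0,4),box(-77,77,-30,-26,0,18),box(-77,77,26,30,0,18)]
for i in range(-3,4):
    a=max(-77,i*24-12+2.4+(0)); 
xs=[-77]+sum([[c-2.4,c+2.4] for c in (-60,-36,-12,12,36,60)],[])+[77]
for a,b in zip(xs[::2],xs[1::2]):
    TRAY+= [box(a,b,-30,-26,18,30),box(a,b,26,30,18,30)]
def place(boxes,q):
    c,s=np.cos(q[2]),np.sin(q[2]); z=q[3] if len(q)>3 else 0
    R=np.array([[c,-s,0],[s,c,0],[0,0,1]]); return [b@R.T+[q[0],q[1],z] for b in boxes]
def render(p,boxes,S=4):
    m=np.zeros((420*S,560*S),np.uint8)
    for b in boxes:
        uv=proj(p,b); h=cv2.convexHull(((uv+0.5)*S*16).astype(np.int32)); cv2.fillConvexPoly(m,h,255,cv2.LINE_8,4)
    return cv2.resize(m,(560,420),interpolation=cv2.INTER_AREA)/255.
def fit(boxes,q0,views):
    def cost(q):
        c=0
        for p,m in views:
            r=render(p,place(boxes,q)); c+=1-np.minimum(r,m).sum()/np.maximum(r,m).sum()
        return c/len(views)
    best=None
    q0=np.array(q0,float); sim=[q0]+[q0+d for d in ([8,0,0],[0,8,0],[0,0,.1])]
    r=minimize(cost,q0,method="Nelder-Mead",options=dict(initial_simplex=sim,xatol=.02,fatol=1e-5,maxiter=300))
    return r.x,r.fun
def overlay(p,boxes,name,cr,f):
    u0,v0,u1,v1=cr; im=cv2.resize(p["pixels"][v0:v1,u0:u1,::-1],None,fx=f,fy=f,interpolation=cv2.INTER_CUBIC)
    E=[(0,1),(0,2),(0,4),(1,3),(1,5),(2,3),(2,6),(3,7),(4,5),(4,6),(5,7),(6,7)]
    for b in boxes:
        uv=(proj(p,b)+0.5-[u0,v0])*f
        for i,j in E: cv2.line(im,tuple(np.int32(uv[i]*16)),tuple(np.int32(uv[j]*16)),(0,0,255),1,cv2.LINE_AA,4)
    cv2.imwrite("pics/"+name,im)
def mask(p,q,near=None):
    rs=vision.regions_of(p,q)
    out=[]
    for r in rs:
        ys,xs=np.nonzero(r["pixels"]); out.append((r["confidence"],xs.mean(),ys.mean(),len(xs),r["pixels"]))
    return out
E
python3 - <<'E'
from fit import *
pt=vision.read_camera("top"); ps=vision.read_camera("scene")
M={}
for q in ["caster","cam","tray","rack","comb0","flask"]:
    for n,p in (("top",pt),("scene",ps)):
        m=mask(p,q); M[q,n]=m
        print(q,n,[(round(a[0],2),round(a[1]),round(a[2]),a[3]) for a in m])
import pickle; pickle.dump((pt,ps,M),open("/tmp/m.pkl","wb"))
E
```

```text
caster top [(0.73, 252, 214, 2912)]
caster scene [(0.92, 307, 249, 3795), (0.16, 251, 200, 918)]
cam top [(0.46, 247, 246, 173)]
cam scene [(0.78, 337, 219, 302), (0.29, 251, 199, 898)]
tray top [(0.7, 338, 238, 978), (0.16, 246, 245, 124)]
tray scene [(0.81, 251, 199, 1005)]
rack top [(0.62, 152, 237, 1164)]
rack scene [(0.55, 439, 317, 1005)]
comb0 top [(0.64, 153, 258, 95), (0.6, 149, 249, 40), (0.59, 141, 230, 38), (0.59, 144, 219, 90), (0.45, 196, 195, 54), (0.43, 404, 270, 478), (0.42, 140, 209, 102)]
comb0 scene [(0.8, 444, 310, 647), (0.78, 447, 297, 412), (0.77, 450, 277, 292), (0.74, 451, 269, 282), (0.73, 448, 287, 326), (0.7, 453, 261, 235), (0.58, 357, 287, 355)]
flask top [(0.72, 177, 152, 536)]
flask scene [(0.96, 347, 342, 2138)]
```

```bash
cat > cas.py <<'E'
from fit import *
def caster(o,cam=0.0,wall=10,ww=40):
    c,s=np.cos(-cam),np.sin(-cam)
    lev=box(-6,6,-46,16,44,72)@np.array([[c,-s,0],[s,c,0],[0,0,1]]).T+[-134,0,0]
    return [box(o-138,o+138,-52,52,0,12),box(77,77+wall,-ww,ww,12,46),box(-77-wall,-77,-ww,ww,12,46),box(-165,-100,-40,40,12,36),lev]
E
python3 - <<'E'
from cas import *
import pickle
pt,ps,M=pickle.load(open("/tmp/m.pkl","rb"))
print("camC",-pt["R"].T@pt["t"],-ps["R"].T@ps["t"])
V=[(pt,M["caster","top"][0][4].astype(float)),(ps,M["caster","scene"][0][4].astype(float))]
for vv in (V,V[:1],V[1:]):
  for o in(-50,-45,-40,-35):
    print(o,fit(caster(o),[560,0,-.2],vv))
T=[(pt,M["tray","top"][0][4].astype(float)),(ps,M["tray","scene"][0][4].astype(float))]
for vv in (T,T[:1],T[1:]):
    for y in (0.1,-.1): print("tray",fit(TRAY,[475,-290,y],vv))
E
```

```text
camC [ 351.62581662  -99.12145494 1692.41043739] [1166.70524637  448.12116368  604.73616928]
-50 (array([ 5.88731066e+02, -2.42705351e+01, -1.95596344e-01]), np.float64(0.07881138404767846))
-45 (array([ 5.86418724e+02, -2.40880859e+01, -1.95732377e-01]), np.float64(0.06324705616966136))
-40 (array([ 5.82531901e+02, -2.32576472e+01, -1.97580499e-01]), np.float64(0.05206306830284474))
-35 (array([ 5.78205818e+02, -2.22751883e+01, -1.94381744e-01]), np.float64(0.048828870205389674))
-50 (array([ 5.91387310e+02, -2.50784857e+01, -1.95202289e-01]), np.float64(0.04959407985020081))
-45 (array([ 5.87978639e+02, -2.43009302e+01, -1.96333582e-01]), np.float64(0.03721601622950177))
-40 (array([ 5.83121004e+02, -2.31921337e+01, -1.97042087e-01]), np.float64(0.03724547860752159))
-35 (array([ 5.78198225e+02, -2.23523939e+01, -1.95729153e-01]), np.float64(0.03724035145215898))
-50 (array([ 5.84566436e+02, -2.34412441e+01, -1.92810462e-01]), np.float64(0.09959250894126215))
-45 (array([ 5.83009055e+02, -2.33843091e+01, -2.01254615e-01]), np.float64(0.07786785376783778))
-40 (array([ 5.80760804e+02, -2.30808267e+01, -1.99519933e-01]), np.float64(0.06248920186115248))
-35 (array([ 5.77655874e+02, -2.25874354e+01, -1.94800486e-01]), np.float64(0.05999677489881994))
tray (array([ 4.72401403e+02, -2.81386811e+02, -1.24816557e-01]), np.float64(0.07506799872376663))
tray (array([ 4.72184427e+02, -2.81781425e+02, -1.27301380e-01]), np.float64(0.07548016117670797))
tray (array([ 4.72598076e+02, -2.82826597e+02, -1.20489976e-01]), np.float64(0.05989599103736454))
tray (array([ 4.72936533e+02, -2.82930462e+02, -1.19294488e-01]), np.float64(0.06085927427130333))
tray (array([ 4.73539717e+02, -2.79356600e+02, -1.21054797e-01]), np.float64(0.06406653630714432))
tray (array([ 4.73188514e+02, -2.79673977e+02, -1.21025625e-01]), np.float64(0.06401401098485437))
```

```bash
python3 - <<'E'
from cas import *
import pickle
pt,ps,M=pickle.load(open("/tmp/m.pkl","rb"))
B=place(caster(-36),[579.1,-22.5,-.196])+place(TRAY,[472.6,-281.5,-.121])
overlay(pt,B,"ov_t.png",(215,150,375,285),5); overlay(ps,B,"ov_s.png",(210,160,380,290),4.7)
E
```

```text
(no output)
```

View pics/ov_t.png

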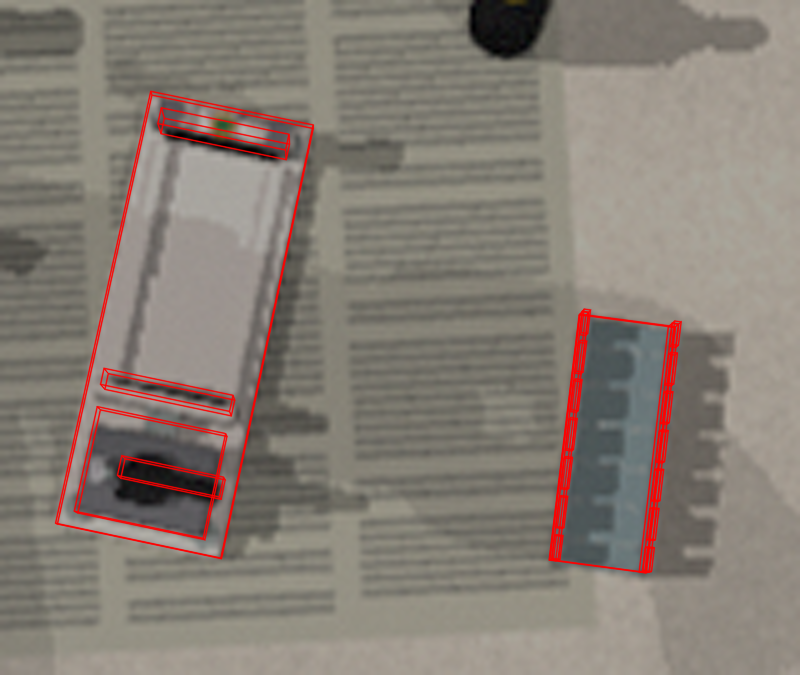

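View pics/ov_s.png

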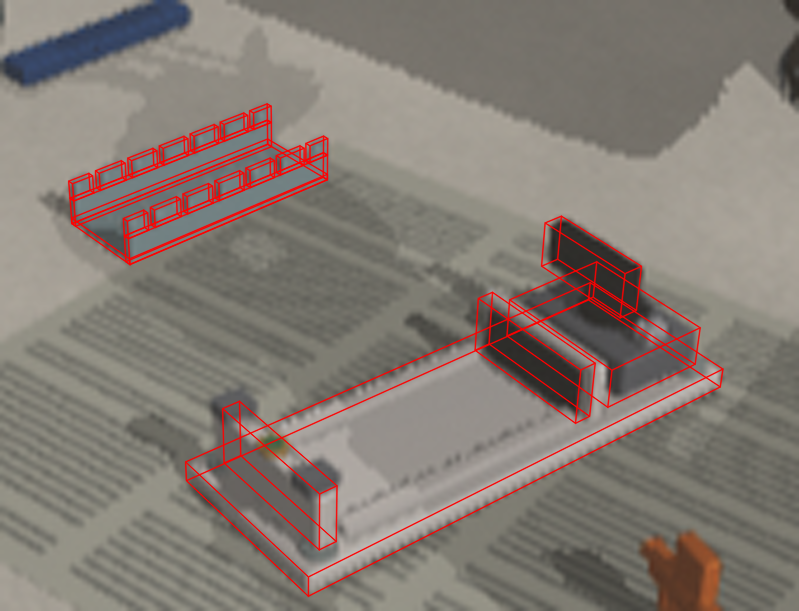

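```bash
cat > plan.py <<'E'
from h import *
def shift(*targets):
    """targets: (x,y,z,yaw) world -> rows"""
    s=env.state(); p=s["eef_pos"]; r=s["tcp_rot"]
    from scipy.spatial.transform import Rotation as Ro
    R=Ro.from_euler("xyz",r).as_matrix()
    print("now",np.round(p,1),np.round(r,3),"t",round(s["t"],2),"F",np.round(s["ft_force"],1),"open",round(s["opening"],3))
    for t in targets:
        d=R.T@(np.array(t[:3])-p); 
        dy=(t[3]-r[2]); dy=(dy+np.pi)%(2*np.pi)-np.pi
        print(t,"->",np.round(d,1),"turn",round(-np.degrees(dy),1))
C=np.array([579.0,-22.5,-.196])
def cw(x,y,q=None):
    q=C if q is None else q
    c,s=np.cos(q[2]),np.sin(q[2]); return q[0]+c*x-s*y,q[1]+s*x+c*y
def lever(th,r,z=48):
    x,y=cw(-134-r*np.sin(th),-r*np.cos(th)); return (round(x,1),round(y,1),z,round(C[2]-th,3))
E
python3 -c "
from plan import *
a=lever(0,29); shift((*a[:2],214,a[3]),(*a[:2],120,a[3]))"
```

```text
now [ 143.6 -608.3  214.7] [ 3.142 -0.    -1.339] t 1.7 F [-0.7  0.3  0.6] open 1.0
(np.float64(441.9), np.float64(-24.8), 214, np.float64(-0.196)) -> [-499.3 -424.4    0.6] turn -65.5
(np.float64(441.9), np.float64(-24.8), 120, np.float64(-0.196)) -> [-499.4 -424.4   94.6] turn -65.5
```

```bash
python3 -m pendant '[[-499,-424,0,-65.5],[-499,-424,0,-65.5],[-499,-424,0,-65.5],[-499,-424,0,-65.5],[-499,-424,0,-65.5],[-499,-424,0,-65.5],[-499,-424,0,-65.5],[-499,-424,0,-65.5]]' 0.6; python3 -c "
from plan import *
a=lever(0,29); shift((*a[:2],214,a[3]),(*a[:2],120,a[3]))"
```

```text
t: 2.7
eef_pos: [371.9, -161.3, 215.0]
tcp_rot: [3.141, -0.001, -0.196]
ft_force: [0.3, -0.7, 0.2]
opening: 0.401
now [ 371.9 -161.3  215. ] [ 3.141e+00 -1.000e-03 -1.960e-01] t 2.7 F [ 0.3 -0.7  0.2] open 0.401
(np.float64(441.9), np.float64(-24.8), 214, np.float64(-0.196)) -> [  42.1 -147.6    0.9] turn 0.0
(np.float64(441.9), np.float64(-24.8), 120, np.float64(-0.196)) -> [  42.  -147.6   94.9] turn 0.0
```

```bash
python3 -m pendant '[[42,-148,0,0],[42,-148,0,0],[42,-148,60,0],[42,-148,115,0],[42,-148,115,0],[42,-148,115,0]]'; python3 - <<'E'
from plan import *
from cas import *
a=lever(0,29); shift((*a[:2],48,a[3]))
pt=vision.read_camera("top"); ps=vision.read_camera("scene")
s=env.state(); x,y,z=s["eef_pos"]; w=s["tcp_rot"][2]
B=place(caster(-36),C)+place([box(19,31,-10,10,-0,-50)*[1,1,-1],box(-31,-19,-10,10,0,-50)*[1,1,-1]],[x,y,w,z])
overlay(pt,B,"a_t.png",(215,150,315,285),5);overlay(ps,B,"a_s.png",(260,150,400,270),5.5)
E
```

```text
t: 3.45
eef_pos: [442.6, -24.9, 101.5]
tcp_rot: [3.141, -0.002, -0.196]
ft_force: [-0.1, -0.5, -0.3]
opening: 0.399
now [442.6 -24.9 101.5] [ 3.141e+00 -2.000e-03 -1.960e-01] t 3.45 F [-0.1 -0.5 -0.3] open 0.399
(np.float64(441.9), np.float64(-24.8), 48, np.float64(-0.196)) -> [-0.9  0.1 53.5] turn -0.0
```

View pics/a_t.png

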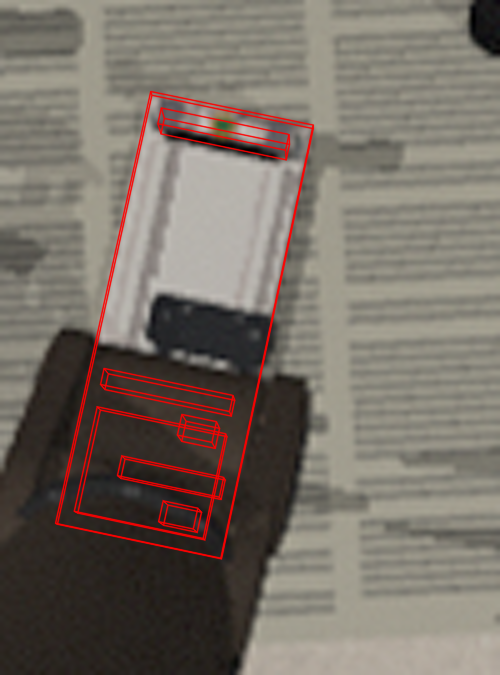

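View pics/a_s.png

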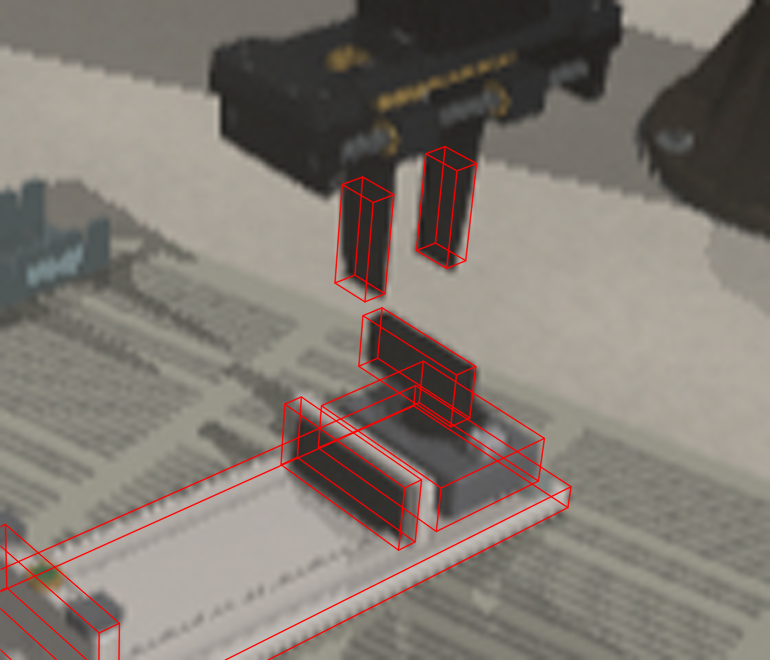

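```bash
python3 -m pendant '[[-1,0,30,0],[-1,0,54,0],[-1,0,54,0],[-1,0,54,0]]' ; python3 -m pendant '[[0,0,0,0],[0,0,0,0],[0,0,0,0],[0,0,0,0]]' 1 ; python3 -c "
from plan import *
shift()"
```

```text
t: 4.05
eef_pos: [442.9, -25.3, 49.6]
tcp_rot: [3.141, -0.007, -0.197]
ft_force: [-0.4, -0.5, 1.0]
opening: 0.404
t: 4.55
eef_pos: [439.4, -24.6, 49.7]
tcp_rot: [3.141, 0.001, -0.196]
ft_force: [-14.8, -0.7, 14.0]
opening: 0.122
now [439.4 -24.6  49.7] [ 3.141e+00  1.000e-03 -1.960e-01] t 4.55 F [-14.8  -0.7  14. ] open 0.122
```

```bash
python3 -m pendant '[[-5,-0.4,0,10],[-9.9,-1.7,0,20],[-14.5,-3.9,0,30],[-18.6,-6.8,0,40],[-22.2,-10.4,0,50],[-25.1,-14.5,0,60],[-27.3,-19.1,0,70],[-28.6,-24,0,80]]'; python3 -c "
from plan import *
shift(lever(1.4,29,49.7))"
```

```text
t: 5.55
eef_pos: [415.2, 5.2, 49.9]
tcp_rot: [3.139, -0.0, -1.598]
ft_force: [-1.6, 8.1, 3.9]
opening: 0.124
now [415.2   5.2  49.9] [ 3.139 -0.    -1.598] t 5.55 F [-1.6  8.1  3.9] open 0.124
(np.float64(418.6), np.float64(4.3), 49.7, np.float64(-1.596)) -> [ 0.8 -3.5  0.1] turn -0.1
```

```bash
python3 -m pendant '[[0,0,0,0],[0,0,0,0]]'; python3 -m pendant '[[0,0,0,0],[0,0,0,0],[0,0,-40,0],[0,0,-100,0],[0,0,-100,0],[0,0,-100,0]]' 0.6;  python3 - <<'E'
from plan import *
from cas import *
shift((472,-282,150,-.121+np.pi/2-np.pi))
E
```

```text
t: 5.8
eef_pos: [415.1, 5.3, 49.9]
tcp_rot: [3.139, 0.0, -1.596]
ft_force: [1.0, 5.0, 0.4]
opening: 0.124
t: 6.55
eef_pos: [415.1, 5.3, 149.8]
tcp_rot: [3.139, -0.0, -1.596]
ft_force: [0.4, -0.3, 0.4]
opening: 0.398
now [415.1   5.3 149.8] [ 3.139 -0.    -1.596] t 6.55 F [ 0.4 -0.3  0.4] open 0.398
(472, -282, 150, -1.6917963267948966) -> [285.7 -64.   -0.4] turn 5.5
```

```bash
python3 -m pendant '[[286,-64,0,5],[286,-64,0,5],[286,-64,0,5],[286,-64,0,5],[286,-64,0,5],[286,-64,0,5],[286,-64,0,5]]' 0;  python3 - <<'E'
from plan import *
from cas import *
shift()
pt=vision.read_camera("top"); ps=vision.read_camera("scene")
crop(pt,120,150,370,290,3.2,"t2.png"); 
mt=mask(pt,"tray");ms=mask(ps,"tray")
print([m[:4] for m in mt],[m[:4] for m in ms])
print(fit(TRAY,[472,-281,-.12],[(ps,ms[0][4].astype(float))]))
crop(ps,180,130,400,290,3.5,"s2.png")
E
```

```text
t: 7.42
eef_pos: [471.2, -281.4, 148.2]
tcp_rot: [3.137, 0.001, -1.683]
ft_force: [0.1, 0.3, -0.0]
opening: 0.996
now [ 471.2 -281.4  148.2] [ 3.137e+00  1.000e-03 -1.683e+00] t 7.42 F [ 0.1  0.3 -0. ] open 0.996
[] [(0.87, np.float64(250.85370950888193), np.float64(199.33228840125392), 957)]
(array([ 4.73098708e+02, -2.79913170e+02, -1.18547938e-01]), np.float64(0.06303135427766915))
```

View pics/s2.png

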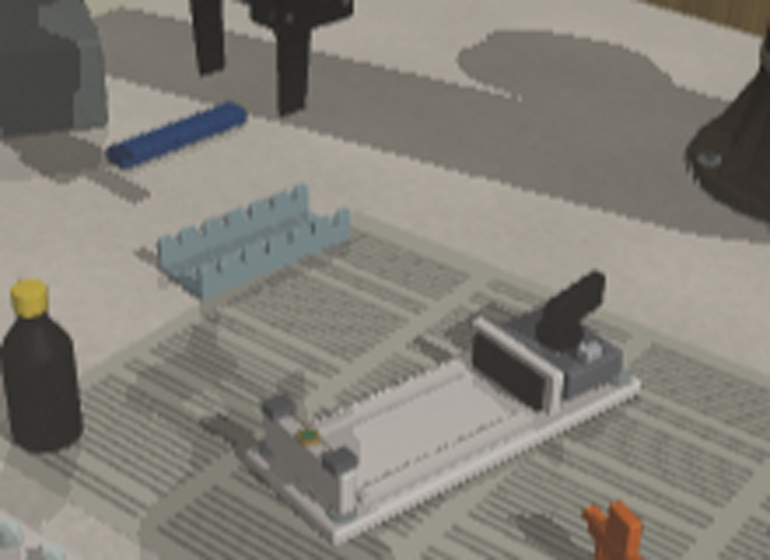

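View pics/t2.png

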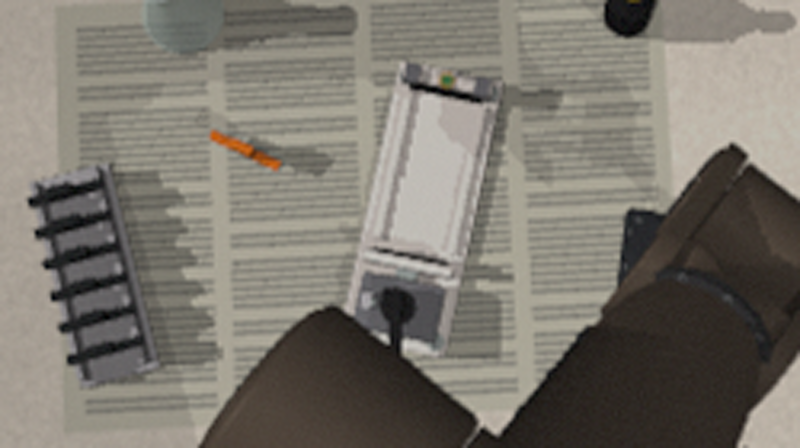

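```bash
python3 -m pendant '[[0,-1,60,0.5],[0,-1,110,0.5],[0,-1,137,0.5],[0,-1,137,0.5],[0,-1,137,0.5]]' 0; python3 -m pendant '[[0,0,0,0],[0,0,0,0],[0,0,0,0],[0,0,0,0]]' 1 ;  python3 - <<'E'
from plan import *
shift()
E
```

```text
t: 8.25
eef_pos: [473.1, -281.3, 13.7]
tcp_rot: [3.14, -0.001, -1.69]
ft_force: [0.4, 0.5, 0.2]
opening: 0.999
t: 8.75
eef_pos: [473.1, -281.3, 13.9]
tcp_rot: [3.141, -0.001, -1.69]
ft_force: [-0.1, -0.7, 1.0]
opening: 0.636
now [ 473.1 -281.3   13.9] [ 3.141e+00 -1.000e-03 -1.690e+00] t 8.75 F [-0.1 -0.7  1. ] open 0.636
```

```bash
python3 -m pendant '[[0,0,-40,0],[0,0,-80,0],[0,0,-80,0]]'; python3 - <<'E'
from plan import *
C=np.array([577.5,-22,-.196])
x,y=cw(-3,0,C)
shift((x,y,94,C[2]-np.pi/2),(x,y,26,C[2]-np.pi/2))
E
```

```text
t: 9.12
eef_pos: [474.2, -282.0, 96.2]
tcp_rot: [-3.139, -0.003, -1.69]
ft_force: [-0.2, 1.3, -1.8]
opening: 0.628
now [ 474.2 -282.    96.2] [-3.139e+00 -3.000e-03 -1.690e+00] t 9.12 F [-0.2  1.3 -1.8] open 0.628
(np.float64(574.5574397624307), np.float64(-21.41575754324439), 94, np.float64(-1.7667963267948965)) -> [-270.6  -68.7    1.6] turn 4.4
(np.float64(574.5574397624307), np.float64(-21.41575754324439), 26, np.float64(-1.7667963267948965)) -> [-270.9  -68.5   69.6] turn 4.4
```

```bash
python3 -m pendant '[[-60,-15,0,0],[-120,-31,0,1],[-180,-46,0,2],[-230,-58,0,3.5],[-271,-69,0,4.4],[-271,-69,0,4.4],[-271,-69,10,4.4],[-271,-69,10,4.4]]'; python3 - <<'E'
from plan import *
from cas import *
shift()
pt=vision.read_camera("top"); ps=vision.read_camera("scene")
s=env.state(); x,y,z=s["eef_pos"]; w=s["tcp_rot"][2]
C=np.array([577.5,-22,-.196])
B=place(caster(-36,1.4),C)+place(TRAY,[x,y,w+np.pi/2,z-13.9])
overlay(pt,B,"b_t.png",(215,150,315,285),5);overlay(ps,B,"b_s.png",(240,170,380,290),5.5)
E
```

```text
t: 10.12
eef_pos: [574.0, -22.1, 84.1]
tcp_rot: [-3.141, -0.003, -1.768]
ft_force: [-0.3, -0.6, -0.9]
opening: 0.627
now [574.  -22.1  84.1] [-3.141e+00 -3.000e-03 -1.768e+00] t 10.12 F [-0.3 -0.6 -0.9] open 0.627
```

View pics/b_t.png

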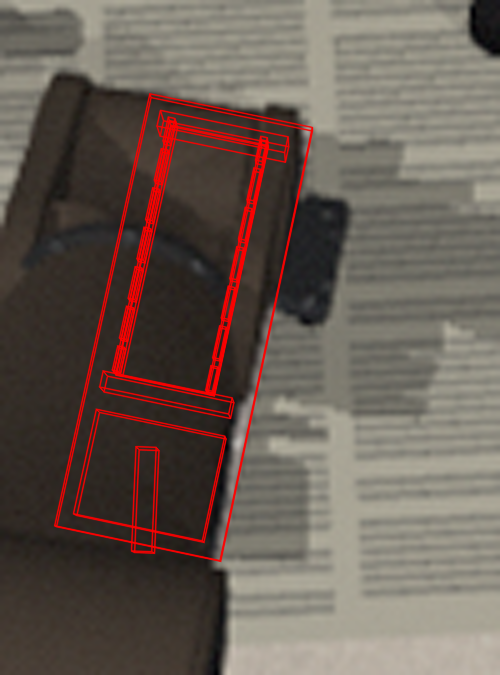

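View pics/b_s.png

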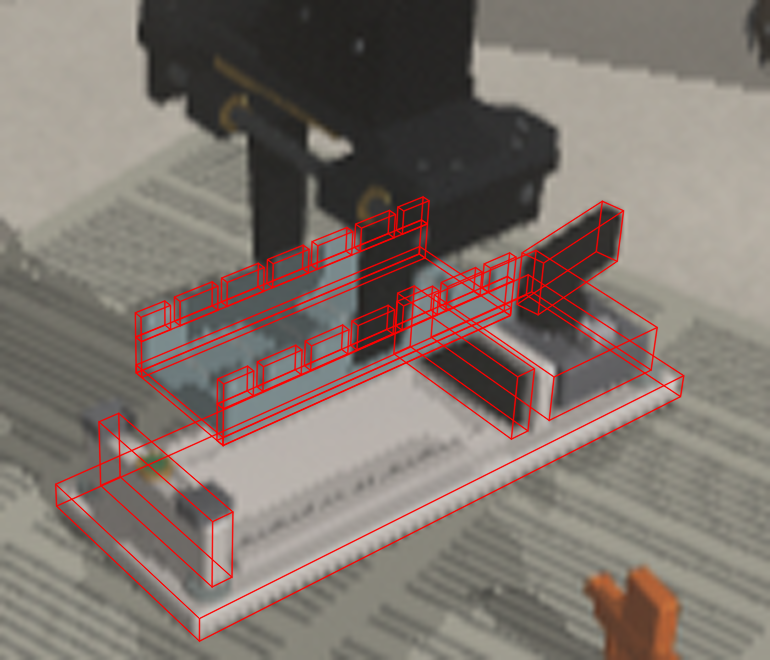

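```bash
python3 - <<'E'
from plan import *
from cas import *
ps=vision.read_camera("scene")
s=env.state(); x,y,z=s["eef_pos"]; w=s["tcp_rot"][2]; print(x,y,z,w+np.pi/2)
C=np.array([577.5,-22,-.196])
ms=mask(ps,"tray"); print([m[:4] for m in ms])
# edges: draw only key corner points
f=9;u0,v0=240,195
im=cv2.resize(ps["pixels"][v0:v0+65,u0:u0+88,::-1],None,fx=f,fy=f,interpolation=cv2.INTER_CUBIC)
def dots(P,q,col):
    for uv in (proj(ps,place([np.array(P,float)],q)[0])+.5-[u0,v0])*f: cv2.circle(im,tuple(np.int32(uv)),3,col,-1)
T=[x,y,w+np.pi/2,z-13.9]
dots([[s1*77,s2*30,h] for s1 in(-1,1) for s2 in(-1,1) for h in(0,30)],T,(0,0,255))
dots([[s1*77,s2*26,30] for s1 in(-1,1) for s2 in(-1,1)],T,(0,200,255))
cv2.imwrite("pics/c1.png",im)
E
```

```text
574.7565180945938 -21.97262039223295 85.38916709786696 -0.19740789676427362
[(0.83, np.float64(293.66001534919417), np.float64(230.68687643898696), 1303)]
```

View pics/c1.png

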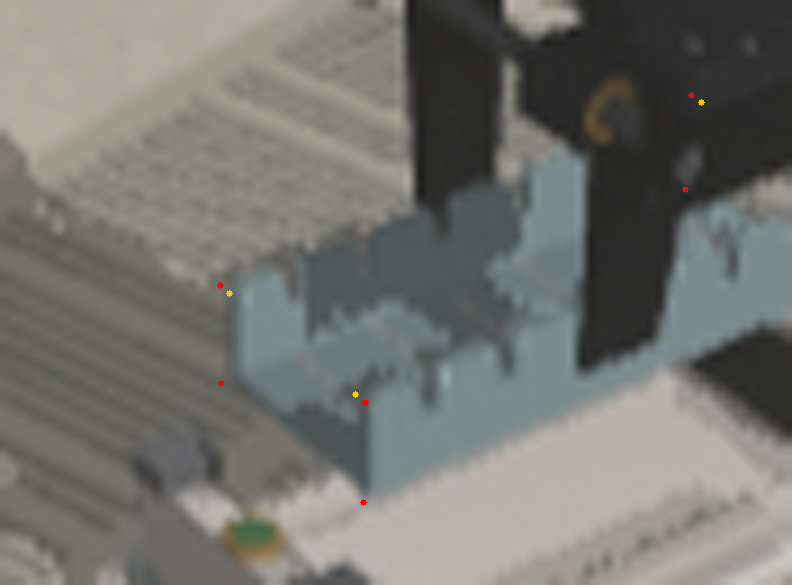

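```bash
python3 - <<'E'
from plan import *
from cas import *
ps=vision.read_camera("scene")
s=env.state(); x,y,z=s["eef_pos"]; w=s["tcp_rot"][2]; print(x,y,z,w+np.pi/2)
m=mask(ps,"tray")[0][4].astype(float)
def cost(q):
    c,sn=np.cos(w+np.pi/2),np.sin(w+np.pi/2)
    r=render(ps,place(TRAY,[x+c*q[0]-sn*q[1],y+sn*q[0]+c*q[1],w+np.pi/2,z-13.9]))
    return 1-np.minimum(r,m)[:,:284].sum()/np.maximum(r,m)[:,:284].sum()
print(minimize(cost,[0,0],method="Nelder-Mead",options=dict(initial_simplex=[[0,0],[4,0],[0,4]])))
# caster walls
f=9
for nm,u0,v0 in (("w1",252,235),("w2",300,215)):
    im=cv2.resize(ps["pixels"][v0:v0+60,u0:u0+85,::-1],None,fx=f,fy=f,interpolation=cv2.INTER_CUBIC)
    C=[577.5,-22,-.196]
    P=np.array([[xx,yy,h] for xx in(77,-83) for yy in(-40,40,-32.5,32.5) for h in(12,46)],float)
    for uv in (proj(ps,place([P],C)[0])+.5-[u0,v0])*f: cv2.circle(im,tuple(np.int32(uv)),3,(0,0,255),-1)
    P=np.array([[xx,yy,12] for xx in(-174,102) for yy in(-52,52)],float)
    for uv in (proj(ps,place([P],C)[0])+.5-[u0,v0])*f: cv2.circle(im,tuple(np.int32(uv)),3,(0,255,0),-1)
    cv2.imwrite(f"pics/{nm}.png",im)
E
```

```text
574.9293763639527 -21.695708175322945 85.68167334671914 -0.19695172955065043
       message: Optimization terminated successfully.
       success: True
        status: 0
           fun: 0.04926025220931385
             x: [-3.355e+00  8.864e-01]
           nit: 33
          nfev: 85
 final_simplex: (array([[-3.355e+00,  8.864e-01],
                       [-3.355e+00,  8.865e-01],
                       [-3.355e+00,  8.865e-01]]), array([ 4.926e-02,  4.926e-02,  4.926e-02]))
```

View pics/w1.png

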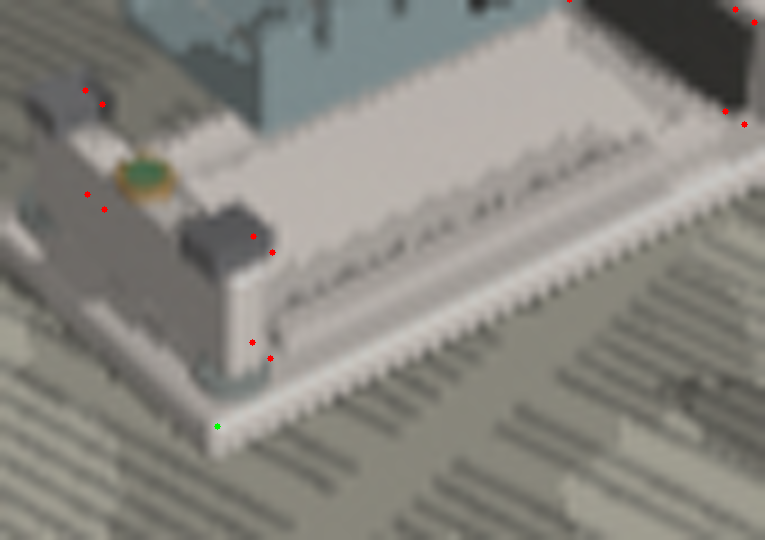

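View pics/w2.png

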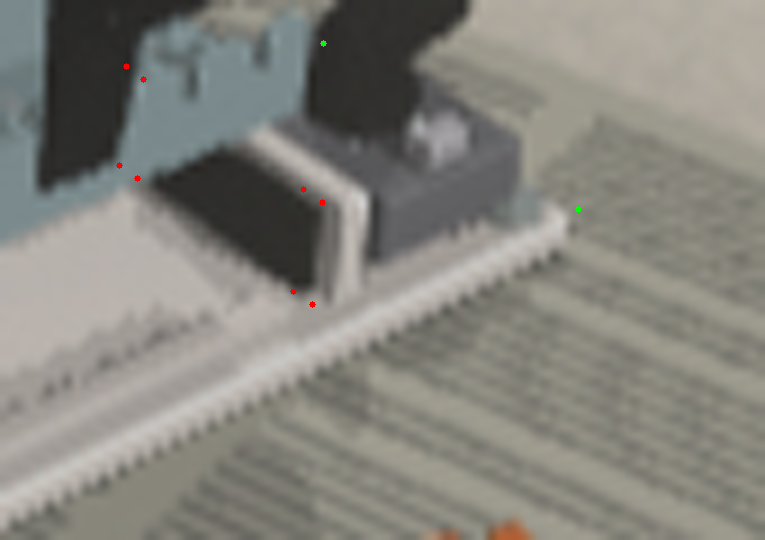

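```bash
python3 -m pendant '[[0,-0.6,10,0],[0,-0.6,22,0],[0,-0.6,22,0],[0,-0.6,22,0]]'; python3 - <<'E'
from plan import *
from cas import *
ps=vision.read_camera("scene"); shift()
f=9
for nm,u0,v0 in (("w3",252,225),("w4",300,205)):
    im=cv2.resize(ps["pixels"][v0:v0+65,u0:u0+85,::-1],None,fx=f,fy=f,interpolation=cv2.INTER_CUBIC)
    cv2.imwrite(f"pics/{nm}.png",im)
E
```

```text
t: 10.92
eef_pos: [575.6, -21.7, 63.6]
tcp_rot: [-3.139, -0.003, -1.767]
ft_force: [-0.2, 0.2, -0.9]
opening: 0.63
now [575.7 -21.7  63.8] [-3.138e+00 -3.000e-03 -1.767e+00] t 10.97 F [-0.7  0.1 -0.1] open 0.628
```

View pics/w3.png

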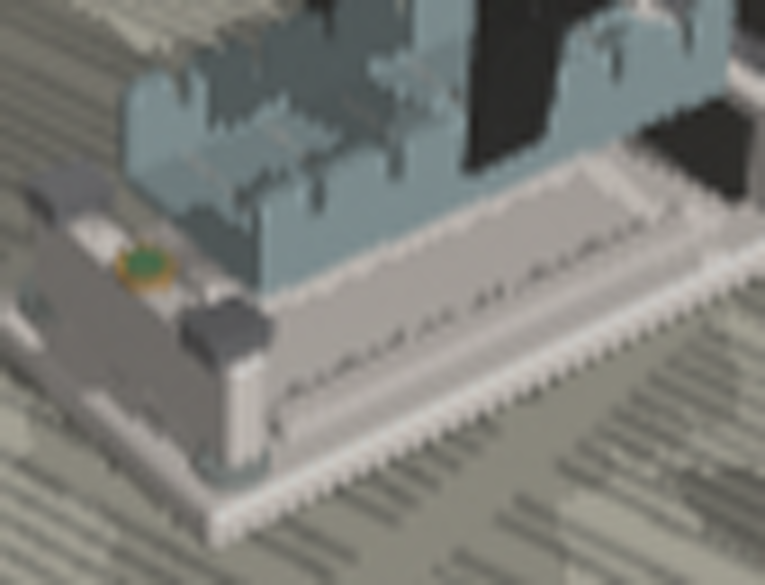

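View pics/w4.png

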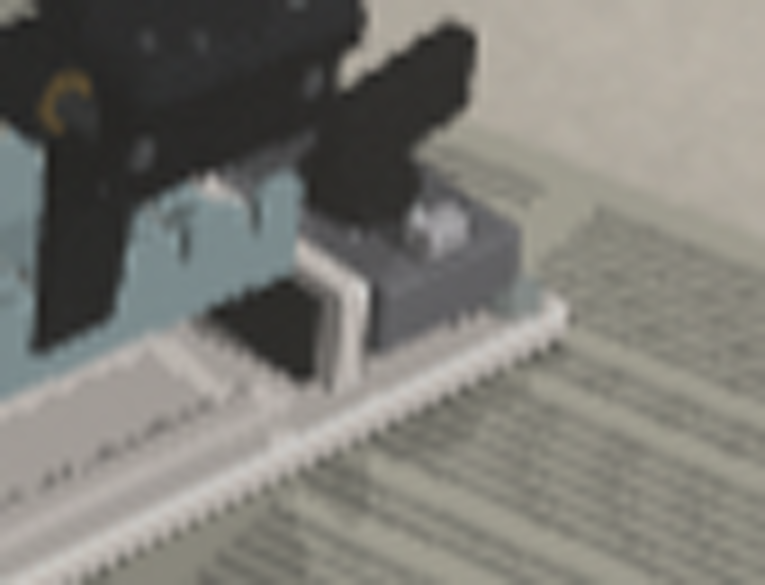

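```bash
python3 -m pendant '[[0,0,10,0],[0,0,20,0],[0,0,29,0],[0,0,29,0]]';python3 -m pendant '[[0,0,3,0],[0,0,6,0],[0,0,9,0],[0,0,9,0]]'; python3 - <<'E'
from plan import *
shift()
E
```

```text
t: 11.48
eef_pos: [575.4, -21.8, 33.8]
tcp_rot: [-3.14, -0.003, -1.767]
ft_force: [1.3, 0.1, -0.5]
opening: 0.626
t: 11.98
eef_pos: [575.6, -21.9, 25.8]
tcp_rot: [-3.139, -0.003, -1.768]
ft_force: [-3.3, -0.9, 10.6]
opening: 0.628
now [575.6 -21.9  25.8] [-3.139e+00 -3.000e-03 -1.768e+00] t 11.97 F [-3.3 -0.9 10.6] open 0.628
```

```bash
python3 -m pendant '[[0,0,-0.5,0],[0,0,-0.5,0],[0,0,-40,0],[0,0,-80,0],[0,0,-110,0],[0,0,-110,0]]' 0.2; python3 - <<'E'
from plan import *
from cas import *
shift()
ps=vision.read_camera("scene")
crop(ps,240,180,380,290,5.5,"d_s.png")
E
```

```text
t: 12.72
eef_pos: [576.2, -21.6, 137.7]
tcp_rot: [-3.135, -0.003, -1.768]
ft_force: [0.9, 0.1, -0.1]
opening: 0.8
now [576.2 -21.6 137.7] [-3.135e+00 -3.000e-03 -1.768e+00] t 12.72 F [ 0.9  0.1 -0.1] open 0.8
```

View pics/d_s.png

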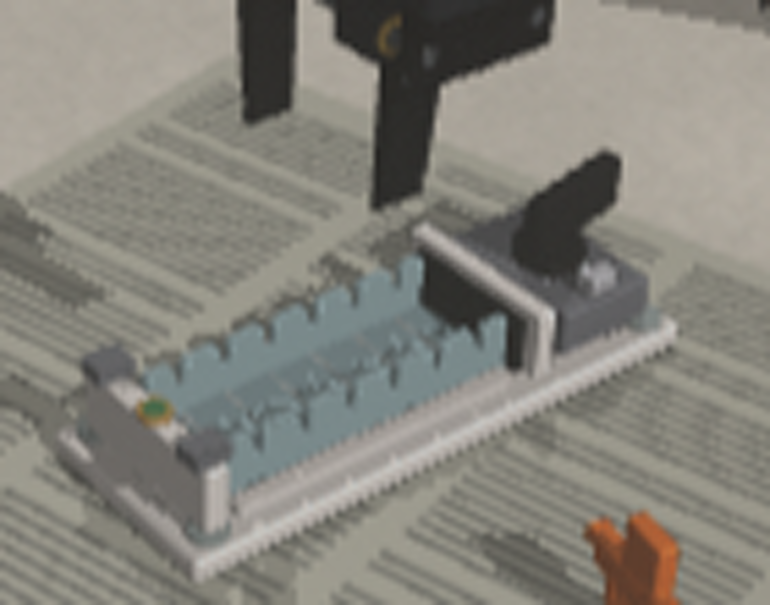

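```bash
python3 - <<'E'
from plan import *
shift((415.1,5.3,138,-1.596))
E
```

```text
now [575.5 -21.5 136.2] [-3.137e+00 -3.000e-03 -1.768e+00] t 12.78 F [-0.5 -0.9  0.4] open 0.798
(415.1, 5.3, 138, -1.596) -> [  5.1 162.5  -2.5] turn -9.8
```

```bash
python3 -m pendant '[[5,60,0,-9.8],[5,120,0,-9.8],[5,162.5,0,-9.8],[5,162.5,0,-9.8],[5,162.5,0,-9.8]]' 0.6; python3 - <<'E'
from plan import *
shift((415.1,5.3,50,-1.596))
E
```

```text
t: 13.4
eef_pos: [416.0, 5.2, 135.1]
tcp_rot: [-3.138, -0.004, -1.597]
ft_force: [1.0, -0.4, -0.5]
opening: 0.406
now [416.    5.2 135.1] [-3.138 -0.004 -1.597] t 13.4 F [ 1.  -0.4 -0.5] open 0.406
(415.1, 5.3, 50, -1.596) -> [-0.4  1.2 85.1] turn -0.0
```

```bash
python3 -m pendant '[[0,0.5,45,0],[0,0.5,85,0],[0,0.5,85,0],[0,0.5,85,0]]';python3 -m pendant '[[0,0,0,0],[0,0,0,0],[0,0,0,0]]' 1; python3 - <<'E'
from plan import *
shift()
E
```

```text
t: 13.9
eef_pos: [416.6, 4.8, 50.7]
tcp_rot: [-3.138, -0.004, -1.597]
ft_force: [0.2, -0.2, -0.7]
opening: 0.4
t: 14.28
eef_pos: [416.8, 4.7, 51.2]
tcp_rot: [-3.136, -0.004, -1.597]
ft_force: [-0.4, 0.4, -0.2]
opening: 0.142
now [416.8   4.7  51.2] [-3.136 -0.004 -1.597] t 14.28 F [-0.4  0.4 -0.2] open 0.142
```

```bash
python3 -m pendant '[[4.9,-0.4,0,-10],[9.6,-1.7,0,-20],[14,-3.8,0,-30],[18,-6.6,0,-40],[21.4,-10,0,-50],[24.2,-14,0,-60],[26.3,-18.4,0,-70],[27.6,-23.4,0,-80.5]]' 1; python3 -m pendant '[[0.3,0,0,-0.5],[0.3,0,0,-0.5]]'; python3 - <<'E'
from plan import *
shift()
E
```

```text
t: 15.28
eef_pos: [439.6, -23.0, 51.4]
tcp_rot: [3.139, -0.005, -0.186]
ft_force: [-0.9, 8.6, -6.4]
opening: 0.124
t: 15.52
eef_pos: [439.6, -23.0, 51.4]
tcp_rot: [3.14, -0.005, -0.181]
ft_force: [-0.3, 2.5, -3.4]
opening: 0.125
now [439.6 -23.   51.4] [ 3.14  -0.005 -0.181] t 15.53 F [-0.3  2.5 -3.4] open 0.125
```

```bash
python3 -m pendant '[[0,0,0,0],[0,0,0,0],[0,0,-60,0],[0,0,-110,0],[0,0,-110,0]]' 0.6; python3 - <<'E'
from plan import *
from cas import *
shift()
pt=vision.read_camera("top"); ps=vision.read_camera("scene")
import pickle
D={}
for n,p in (("top",pt),("scene",ps)):
    D[n]=(mask(p,"rack"),mask(p,"comb0"))
    print(n,[(round(m[0],2),*np.round(m[1:4])) for m in D[n][0]],[(round(m[0],2),*np.round(m[1:4])) for m in D[n][1]])
    print([(np.round(cam2w(p,r["at"])),round(r["confidence"],2)) for r in vision.find_in(p,"comb0")])
pickle.dump((pt,ps,D),open("/tmp/r.pkl","wb"))
crop(ps,240,180,380,290,5.5,"e_s.png");crop(pt,120,195,190,280,7,"e_t.png");crop(ps,410,240,490,340,6,"e_s2.png")
E
```

```text
t: 16.15
eef_pos: [440.6, -23.0, 164.6]
tcp_rot: [3.139, -0.012, -0.18]
ft_force: [-0.4, -0.5, -0.4]
opening: 0.396
now [440.6 -23.  164.6] [ 3.139 -0.012 -0.18 ] t 16.15 F [-0.4 -0.5 -0.4] open 0.396
top [(0.64, np.float64(151.0), np.float64(237.0), np.float64(1214.0)), (0.17, np.float64(256.0), np.float64(194.0), np.float64(566.0))] [(0.58, np.float64(150.0), np.float64(249.0), np.float64(46.0)), (0.54, np.float64(141.0), np.float64(209.0), np.float64(95.0)), (0.53, np.float64(153.0), np.float64(258.0), np.float64(93.0)), (0.46, np.float64(142.0), np.float64(219.0), np.float64(98.0)), (0.41, np.float64(147.0), np.float64(239.0), np.float64(100.0)), (0.41, np.float64(144.0), np.float64(229.0), np.float64(73.0))]
[(array([397., 276.,  52.]), 0.67), (array([494., 299.,  47.]), 0.65), (array([548., 319.,  48.]), 0.6), (array([429., 283.,  48.]), 0.59), (array([465., 292.,  50.]), 0.57), (array([522., 307.,  46.]), 0.4), (array([605., -24.,  19.]), 0.21)]
scene [(0.64, np.float64(451.0), np.float64(278.0), np.float64(309.0)), (0.6, np.float64(439.0), np.float64(324.0), np.float64(739.0)), (0.35, np.float64(191.0), np.float64(237.0), np.float64(883.0))] [(0.87, np.float64(446.0), np.float64(297.0), np.float64(364.0)), (0.78, np.float64(451.0), np.float64(269.0), np.float64(324.0)), (0.76, np.float64(445.0), np.float64(310.0), np.float64(560.0)), (0.75, np.float64(357.0), np.float64(287.0), np.float64(361.0)), (0.66, np.float64(453.0), np.float64(261.0), np.float64(153.0)), (0.61, np.float64(452.0), np.float64(278.0), np.float64(273.0)), (0.59, np.float64(448.0), np.float64(287.0), np.float64(350.0)), (0.59, np.float64(309.0), np.float64(249.0), np.float64(2697.0))]
[(array([439., 285.,  44.]), 0.8), (array([602., 160.,  37.]), 0.79), (array([464., 294.,  47.]), 0.7), (array([522., 317.,  44.]), 0.69), (array([550., 325.,  44.]), 0.69), (array([403., 281.,  44.]), 0.65), (array([497., 307.,  47.]), 0.57)]
```

View pics/e_s.png

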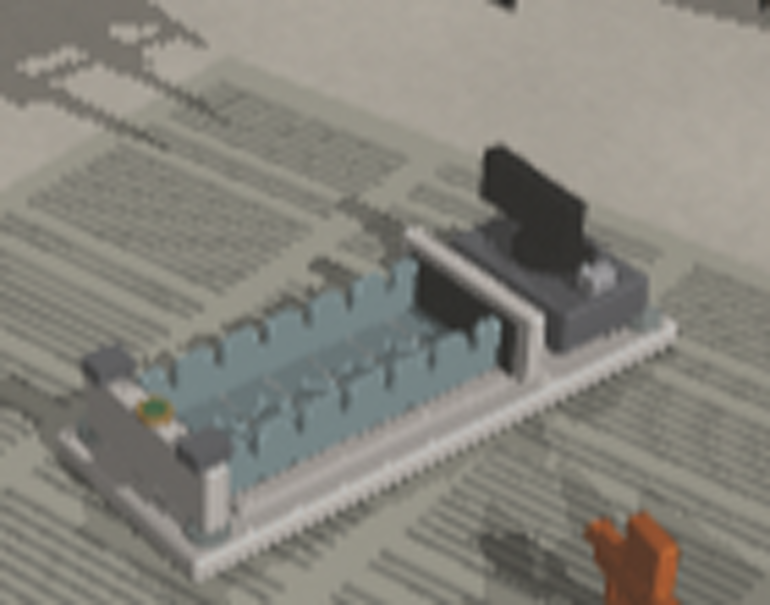

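View pics/e_t.png

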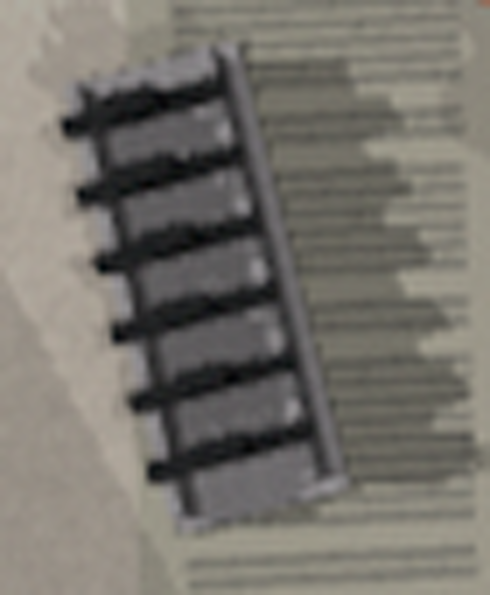

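View pics/e_s2.png

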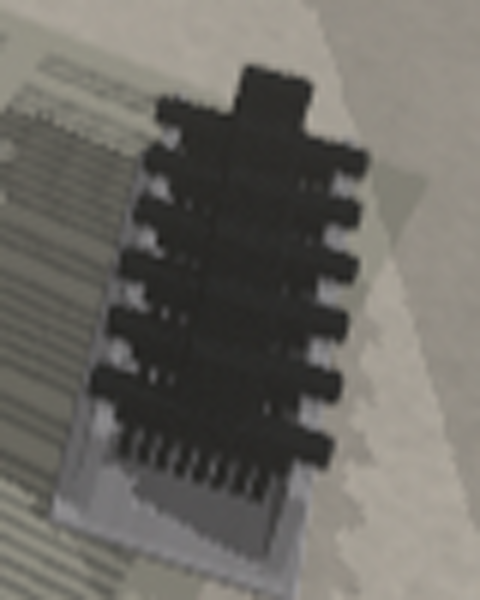

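```bash
cat > rk.py <<'E'
from cas import *
def rackcombs(idx=range(6)): return sum([comb_boxes(31*(i-2.5),16) for i in idx],[])
def darkmask(p,roi,th=62):
    u0,v0,u1,v1=roi; m=np.zeros((420,560)); g=p["pixels"].max(2)
    m[v0:v1,u0:u1]=np.clip((th+15-g[v0:v1,u0:u1].astype(float))/30,0,1); return m
E
python3 - <<'E'
from rk import *
import pickle
pt,ps,D=pickle.load(open("/tmp/r.pkl","rb"))
print(np.percentile(pt["pixels"][205:265,130:165].max(2),[5,20,40,60,80]))
T=(pt,darkmask(pt,(120,195,172,280))); S=(ps,darkmask(ps,(410,240,490,340)))
for v in ([T],[S],[T,S]): print(fit(rackcombs(),[473,296,.23],v))
q,_=fit(rackcombs(),[473,296,.23],[T,S])
overlay(pt,place(rackcombs(),q),"f_t.png",(120,195,190,280),7);overlay(ps,place(rackcombs(),q),"f_s.png",(410,240,490,340),6)
E
```

```text
[ 27.  44.  84.  97. 121.]
(array([4.75164128e+02, 3.00604153e+02, 2.79024540e-01]), np.float64(0.2859025277458148))
(array([4.75943838e+02, 3.01078745e+02, 2.79231989e-01]), np.float64(0.14861104646910595))
(array([4.75157135e+02, 3.00833035e+02, 2.80063991e-01]), np.float64(0.2187005726126724))
```

View pics/f_t.png

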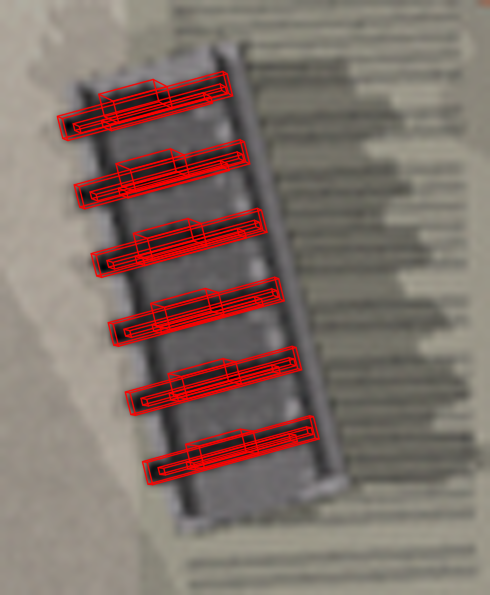

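View pics/f_s.png

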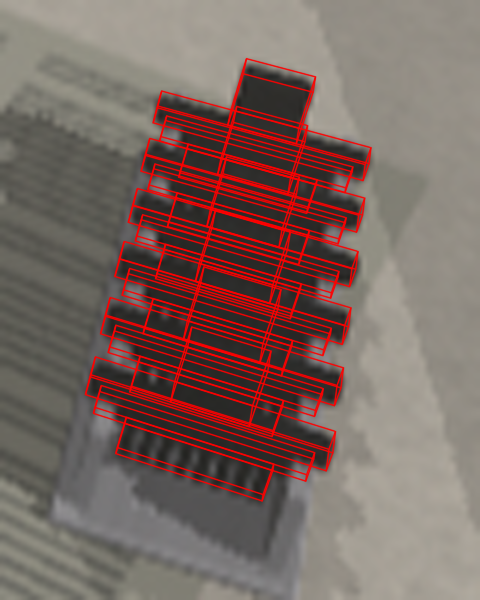

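```bash
cat >> plan.py <<'E'
RK=np.array([475.3,300.9,.28])
def comb(i,z,yaw=0): 
    x,y=cw(31*(i-2.5),0,RK); return (round(x,1),round(y,1),z,RK[2]+yaw)
E
python3 -c "
from plan import *
shift(comb(0,110),comb(0,56))"
```

```text
now [438.9 -22.6 160.6] [ 3.14e+00 -3.00e-03 -1.81e-01] t 16.55 F [ 0.9 -0.1  0.7] open 0.4
(np.float64(400.8), np.float64(279.5), 110, np.float64(0.28)) -> [ -91.9 -290.5   49.7] turn -26.4
(np.float64(400.8), np.float64(279.5), 56, np.float64(0.28)) -> [ -92.  -290.6  103.7] turn -26.4
```

```bash
python3 -m pendant '[[-18,-58,0,-10],[-36,-116,0,-20],[-55,-174,0,-26.4],[-73,-230,20,-26.4],[-92,-290,50,-26.4],[-92,-290,50,-26.4],[-92,-290,50,-26.4]]' 0.81; python3 -c "
from plan import *
shift(comb(0,56))"
```

```text
t: 17.42
eef_pos: [400.3, 279.0, 109.2]
tcp_rot: [3.138, -0.001, 0.281]
ft_force: [-0.3, 0.2, -0.4]
opening: 0.191
now [400.3 279.  109.2] [ 3.138e+00 -1.000e-03  2.810e-01] t 17.43 F [-0.3  0.2 -0.4] open 0.191
(np.float64(400.8), np.float64(279.5), 56, np.float64(0.28)) -> [ 0.6 -0.6 53.2] turn 0.1
```

```bash
python3 -m pendant '[[0.5,-0.5,20,0],[0.5,-0.5,30,0],[0.5,-0.5,30,0]]'; python3 - <<'E'
from plan import *
from rk import *
shift()
ps=vision.read_camera("scene"); crop(ps,410,210,500,330,6,"g_s.png")
E
```

```text
t: 17.8
eef_pos: [400.9, 278.6, 79.1]
tcp_rot: [3.138, 0.0, 0.28]
ft_force: [0.8, -0.2, 0.2]
opening: 0.191
now [400.9 278.6  79.1] [3.138 0.    0.28 ] t 17.8 F [ 0.8 -0.2  0.2] open 0.191
```

View pics/g_s.png

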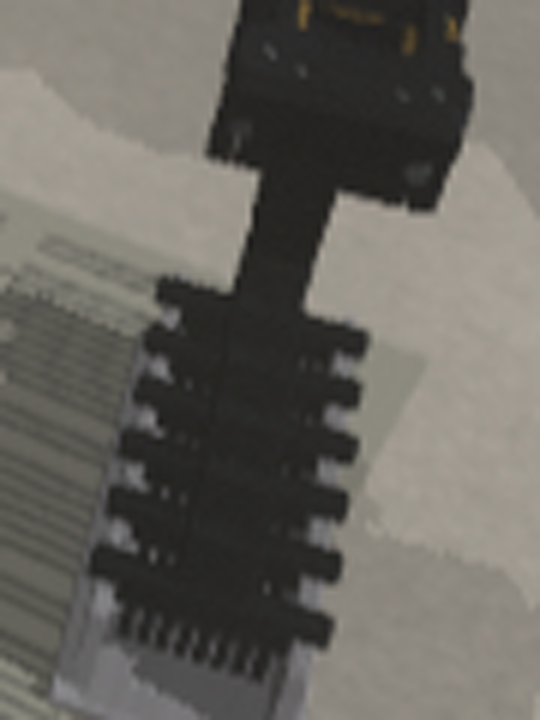

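```bash
python3 -m pendant '[[0,0,6,0],[0,0,9,0],[0,0,12,0],[0,0,12,0]]'; 
```

```text
t: 18.35
eef_pos: [401.0, 278.8, 67.3]
tcp_rot: [3.138, -0.0, 0.28]
ft_force: [-0.5, 0.5, 0.4]
opening: 0.19
```

```bash
python3 -m pendant '[[0,0,5,0],[0,0,10,0],[0,0,10,0],[0,0,10,0]]';python3 -m pendant '[[0,0,0,0],[0,0,0,0],[0,0,0,0],[0,0,0,0]]' 1; python3 - <<'E'
from plan import *
s=env.state();print(comb(0,56),s["moment"])
E
```

```text
t: 18.85
eef_pos: [401.0, 278.8, 57.3]
tcp_rot: [3.138, -0.0, 0.28]
ft_force: [0.3, -0.7, -0.8]
opening: 0.191
t: 19.35
eef_pos: [401.0, 278.8, 57.3]
tcp_rot: [3.138, -0.0, 0.28]
ft_force: [-0.3, -0.7, -0.2]
opening: 0.102
(np.float64(400.8), np.float64(279.5), 56, np.float64(0.28)) [-0.06278343 -0.11595263  0.00759566]
```

```bash
sed -i 's/^C=.*/C=np.array([576.6,-21.9,-.196])/' plan.py; cat >> plan.py <<'E'
NX=[-60,-36,-12,12,36,60]
def notch(i,z,yaw=0,dx=0,dy=0):
    x,y=cw(NX[i]+dx,dy); return (round(x,1),round(y,1),z,round(C[2]+yaw,3))
E
python3 -m pendant '[[0,0,-30,0],[0,0,-70,0],[0,0,-70,0]]'; python3 -c "
from plan import *
shift(notch(4,125,0,0,-.7),notch(4,100,0,0,-.7))"
```

```text
t: 19.73
eef_pos: [401.8, 279.6, 129.5]
tcp_rot: [3.139, -0.005, 0.28]
ft_force: [-0.8, -0.5, -1.2]
opening: 0.105
now [401.8 279.6 129.5] [ 3.139 -0.005  0.28 ] t 19.73 F [-0.8 -0.5 -1.2] open 0.105
(np.float64(611.8), np.float64(-29.6), 125, np.float64(-0.196)) -> [116.2 355.2   6.1] turn 27.3
(np.float64(611.8), np.float64(-29.6), 100, np.float64(-0.196)) -> [116.  355.1  31.1] turn 27.3
```

```bash
python3 -m pendant '[[19,58,0,3],[38,116,0,9],[57,174,0,15],[76,232,0,21],[95,290,0,27.3],[116,355,0,27.3],[116,355,20,27.3],[116,355,31,27.3]]'; python3 - <<'E'
from plan import *
from rk import *
s=env.state(); x,y,z=s["eef_pos"]; w=s["tcp_rot"][2]
shift(notch(4,100,0,0,-.7))
ps=vision.read_camera("scene")
B=place(TRAY,[*C[:2],C[2],12])+place([b+[0,.7,0] for b in comb_boxes(0,0)],[x,y,w,z-41.3])
overlay(ps,B,"h_s.png",(240,170,380,290),5.5);crop(ps,240,170,380,290,5.5,"h_s0.png")
E
```

```text
t: 20.72
eef_pos: [610.6, -29.6, 97.8]
tcp_rot: [3.141, -0.002, -0.197]
ft_force: [0.1, 1.2, -1.0]
opening: 0.102
now [610.6 -29.6  97.8] [ 3.141e+00 -2.000e-03 -1.970e-01] t 20.73 F [ 0.1  1.2 -1. ] open 0.102
(np.float64(611.8), np.float64(-29.6), 100, np.float64(-0.196)) -> [ 1.2 -0.2 -2.2] turn -0.1
```

View pics/h_s.png

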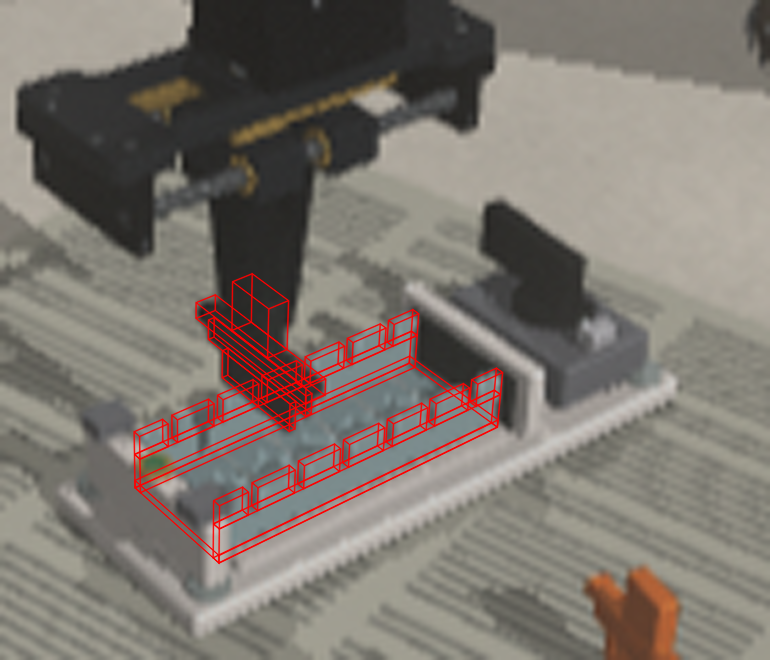

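View pics/h_s0.png

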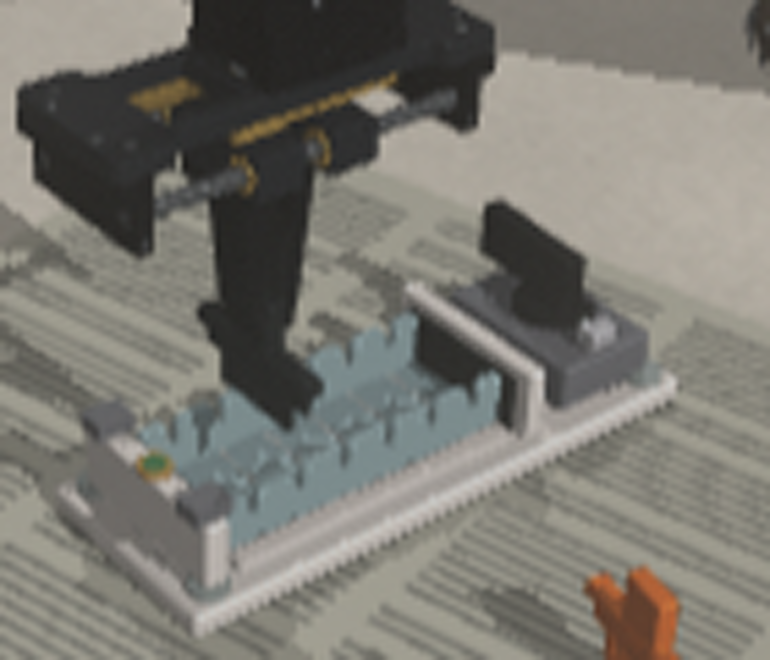

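```bash
python3 -m pendant '[[1.2,0,8,0],[1.2,0,16,0],[1.2,0,22,0],[1.2,0,22,0]]'; python3 - <<'E'
from plan import *
shift(notch(4,65,0,0,-.7))
E
```

```text
t: 21.28
eef_pos: [611.0, -28.7, 74.7]
tcp_rot: [3.141, -0.001, -0.196]
ft_force: [0.3, 0.6, -0.4]
opening: 0.107
now [611.  -28.7  74.7] [ 3.141e+00 -1.000e-03 -1.960e-01] t 21.27 F [ 0.3  0.6 -0.4] open 0.107
(np.float64(611.8), np.float64(-29.6), 65, np.float64(-0.196)) -> [0.9 0.7 9.7] turn 0.0
```

```bash
python3 -m pendant '[[0.9,0.7,3,0],[0.9,0.7,6,0],[0.9,0.7,9,0],[0.9,0.7,12,0],[0.9,0.7,12,0]]'; python3 - <<'E'
from plan import *
shift(notch(4,59.3,0,0,-.7))
E
```

```text
t: 21.9
eef_pos: [611.6, -29.6, 62.4]
tcp_rot: [3.141, -0.0, -0.196]
ft_force: [0.2, 0.6, -1.0]
opening: 0.102
now [611.6 -29.6  62.4] [ 3.141 -0.    -0.196] t 21.9 F [ 0.2  0.6 -1. ] open 0.102
(np.float64(611.8), np.float64(-29.6), 59.3, np.float64(-0.196)) -> [ 0.1 -0.   3.1] turn 0.0
```

```bash
python3 -m pendant '[[0,0,1.5,0],[0,0,3,0],[0,0,4,0],[0,0,4,0],[0,0,4,0]]'; python3 - <<'E'
from plan import *
shift(notch(4,59.3,0,0,-.7))
E
```

```text
t: 22.52
eef_pos: [611.8, -29.6, 59.0]
tcp_rot: [3.141, -0.001, -0.196]
ft_force: [-2.3, 0.5, 5.6]
opening: 0.098
now [611.8 -29.6  59. ] [ 3.141e+00 -1.000e-03 -1.960e-01] t 22.52 F [-2.3  0.5  5.6] open 0.098
(np.float64(611.8), np.float64(-29.6), 59.3, np.float64(-0.196)) -> [-0.  -0.  -0.3] turn 0.0
```

```bash
python3 -m pendant '[[0,0,0,0],[0,0,0,0],[0,0,-30,0],[0,0,-70,0],[0,0,-90,0],[0,0,-90,0]]' 0.81; python3 - <<'E'
from plan import *
from rk import *
ps=vision.read_camera("scene");pt=vision.read_camera("top")
crop(ps,240,170,380,290,5.5,"i_s0.png"); crop(pt,110,190,290,290,4,"i_t.png")
S=(ps,darkmask(ps,(410,240,490,340)));T=(pt,darkmask(pt,(120,195,172,280)))
for V in ([S],[S,T]): print(fit(rackcombs(range(1,6)),RK,V))
shift(comb(2,130),comb(2,57))
E
```

```text
t: 23.28
eef_pos: [612.3, -29.6, 150.2]
tcp_rot: [3.141, -0.003, -0.196]
ft_force: [0.0, -1.0, -0.9]
opening: 0.19
(array([4.75657711e+02, 3.00677182e+02, 2.84250940e-01]), np.float64(0.16571714928800418))
(array([4.75236214e+02, 3.01143559e+02, 2.77141792e-01]), np.float64(0.43597777961366757))
now [611.4 -29.5 148.2] [ 3.141  0.    -0.196] t 23.38 F [ 0.2 -0.4 -0.3] open 0.189
(np.float64(460.4), np.float64(296.6), 130, np.float64(0.28)) -> [-211.5 -290.6   18. ] turn -27.3
(np.float64(460.4), np.float64(296.6), 57, np.float64(0.28)) -> [-211.5 -290.6   91. ] turn -27.3
```

View pics/i_s0.png

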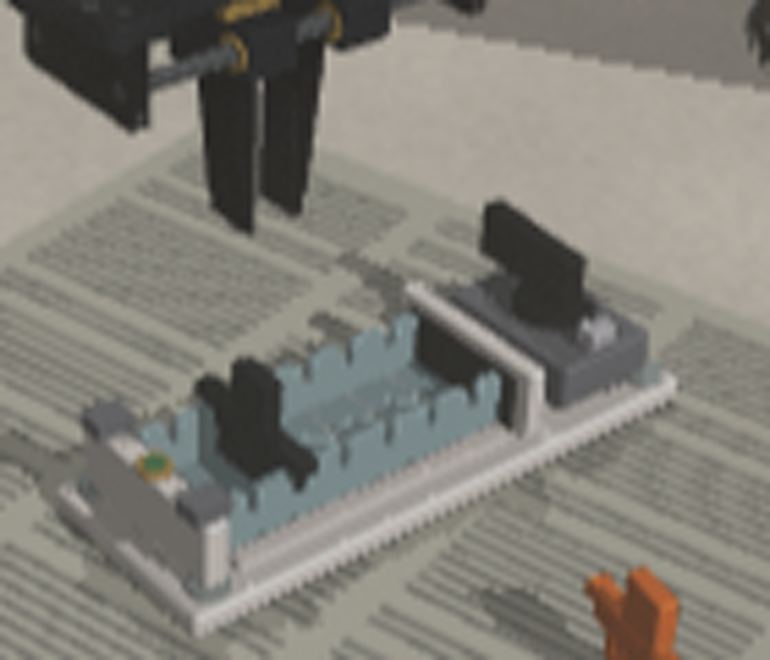

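View pics/i_t.png

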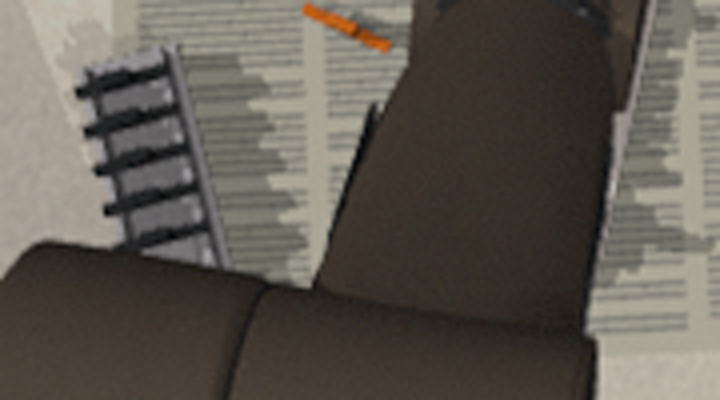

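```bash
python3 -c "
from plan import *
shift(comb(1,110))"; python3 -m pendant '[[-40,-50,0,-5],[-80,-100,0,-10],[-120,-150,0,-16],[-160,-200,0,-22],[-200,-250,0,-27],[-239,-299,0,-27],[-239,-299,35,-27],[-239,-299,35,-27]]'; python3 -c "
from plan import *
shift(comb(1,80),comb(1,58))"
```

```text
now [611.4 -29.5 148.2] [ 3.141  0.    -0.196] t 23.38 F [ 0.2 -0.4 -0.3] open 0.189
(np.float64(430.6), np.float64(288.0), 110, np.float64(0.28)) -> [-239.  -276.4   38.1] turn -27.3
t: 24.38
eef_pos: [433.2, 310.1, 110.5]
tcp_rot: [3.14, 0.006, 0.277]
ft_force: [-0.6, -0.7, 0.4]
opening: 0.187
now [433.2 310.1 110.5] [3.14  0.006 0.277] t 24.38 F [-0.6 -0.7  0.4] open 0.187
(np.float64(430.6), np.float64(288.0), 80, np.float64(0.28)) -> [-8.4 20.5 30.6] turn -0.1
(np.float64(430.6), np.float64(288.0), 58, np.float64(0.28)) -> [-8.3 20.5 52.6] turn -0.1
```

```bash
python3 -m pendant '[[-8.4,20.5,0,0],[-8.4,20.5,15,0],[-8.4,20.5,30,0],[-8.4,20.5,30,0]]'; python3 -c "
from plan import *
shift(comb(1,58))"
```

```text
t: 24.88
eef_pos: [430.4, 287.5, 79.4]
tcp_rot: [3.14, 0.008, 0.277]
ft_force: [-0.1, -1.0, 0.1]
opening: 0.19
now [430.4 287.5  79.4] [3.14  0.008 0.277] t 24.88 F [-0.1 -1.   0.1] open 0.19
(np.float64(430.6), np.float64(288.0), 58, np.float64(0.28)) -> [ 0.5 -0.5 21.4] turn -0.2
```

```bash
python3 -m pendant '[[0.4,-0.5,6,0],[0.4,-0.5,12,0],[0.4,-0.5,17,0],[0.4,-0.5,21.5,0],[0.4,-0.5,21.5,0],[0.4,-0.5,21.5,0]]'; python3 -m pendant '[[0,0,0,0],[0,0,0,0],[0,0,0,0],[0,0,0,0]]' 1; python3 -c "
from plan import *
shift(comb(1,58))"
```

```text
t: 25.62
eef_pos: [430.5, 288.1, 58.0]
tcp_rot: [3.14, 0.008, 0.277]
ft_force: [-0.2, -0.3, 0.3]
opening: 0.192
t: 26.12
eef_pos: [430.6, 288.1, 58.1]
tcp_rot: [3.14, 0.008, 0.277]
ft_force: [-0.5, -0.7, 2.2]
opening: 0.104
now [430.6 288.1  58.1] [3.14  0.008 0.277] t 26.12 F [-0.5 -0.7  2.2] open 0.104
(np.float64(430.6), np.float64(288.0), 58, np.float64(0.28)) -> [-0.   0.1  0.1] turn -0.2
```

```bash
python3 -m pendant '[[0,0,-30,0],[0,0,-72,0],[0,0,-72,0]]'; python3 -c "
from plan import *
shift(notch(2,130),notch(2,100))"
```

```text
t: 26.5
eef_pos: [432.1, 288.9, 132.5]
tcp_rot: [3.141, 0.003, 0.277]
ft_force: [-0.3, -0.6, -1.2]
opening: 0.101
now [432.1 288.9 132.5] [3.141e+00 3.000e-03 2.770e-01] t 26.5 F [-0.3 -0.6 -1.2] open 0.101
(np.float64(564.8), np.float64(-19.6), 130, np.float64(-0.196)) -> [ 43.4 333.1   2.7] turn 27.1
(np.float64(564.8), np.float64(-19.6), 100, np.float64(-0.196)) -> [ 43.5 333.   32.7] turn 27.1
```

```bash
python3 -m pendant '[[8,58,0,3],[16,116,0,9],[24,174,0,15],[32,232,0,21],[40,290,0,27.1],[43.4,333,0,27.1],[43.4,333,30,27.1],[43.4,333,32,27.1]]'; python3 -c "
from plan import *
shift(notch(2,76))"
```

```text
t: 27.5
eef_pos: [563.3, -19.9, 98.3]
tcp_rot: [3.139, 0.007, -0.197]
ft_force: [-0.7, 0.0, 0.1]
opening: 0.104
now [563.3 -19.9  98.3] [ 3.139  0.007 -0.197] t 27.5 F [-0.7  0.   0.1] open 0.104
(np.float64(564.8), np.float64(-19.6), 76, np.float64(-0.196)) -> [ 1.5 -0.6 22.3] turn -0.1
```

```bash
python3 -m pendant '[[1.2,-0.3,10,0],[1.2,-0.3,22,0],[1.2,-0.3,22,0],[1.2,-0.3,22,0]]'; python3 -c "
from plan import *
shift(notch(2,60.1))"
```

```text
t: 28.0
eef_pos: [564.6, -19.6, 76.6]
tcp_rot: [3.139, 0.007, -0.197]
ft_force: [0.4, -0.5, -0.5]
opening: 0.101
now [564.6 -19.6  76.6] [ 3.139  0.007 -0.197] t 28.0 F [ 0.4 -0.5 -0.5] open 0.101
(np.float64(564.8), np.float64(-19.6), 60.1, np.float64(-0.196)) -> [ 0.3 -0.1 16.5] turn -0.0
```

```bash
python3 -m pendant '[[0,0,4,0],[0,0,8,0],[0,0,12,0],[0,0,15,0],[0,0,17.5,0],[0,0,17.5,0],[0,0,17.5,0]]'; python3 -c "
from plan import *
shift(notch(2,60.1))"
```

```text
t: 28.88
eef_pos: [564.5, -19.7, 59.5]
tcp_rot: [3.139, 0.006, -0.197]
ft_force: [-1.7, 0.2, 6.8]
opening: 0.101
now [564.5 -19.7  59.5] [ 3.139  0.006 -0.197] t 28.88 F [-1.7  0.2  6.8] open 0.101
(np.float64(564.8), np.float64(-19.6), 60.1, np.float64(-0.196)) -> [ 0.3 -0.1 -0.6] turn -0.0
```

```bash
python3 -m pendant '[[0,0,0,0],[0,0,0,0],[0,0,-30,0],[0,0,-70,0],[0,0,-90,0],[0,0,-90,0]]' 0.81; python3 - <<'E'
from plan import *
from rk import *
ps=vision.read_camera("scene")
crop(ps,240,170,500,350,3,"j_s0.png")
S=(ps,darkmask(ps,(410,240,490,340)))
print(fit(rackcombs(range(2,6)),RK,[S]))
shift(comb(2,130),comb(2,100))
E
```

```text
t: 29.62
eef_pos: [565.6, -19.6, 150.6]
tcp_rot: [3.139, 0.004, -0.197]
ft_force: [-0.4, 0.0, 0.9]
opening: 0.191
(array([4.75969733e+02, 3.01553108e+02, 2.68921688e-01]), np.float64(0.16338872041226093))
now [565.1 -19.6 149.4] [ 3.139  0.005 -0.197] t 29.68 F [-0.6 -0.6  0. ] open 0.194
(np.float64(460.4), np.float64(296.6), 130, np.float64(0.28)) -> [-164.3 -289.7   19.6] turn -27.3
(np.float64(460.4), np.float64(296.6), 100, np.float64(0.28)) -> [-164.2 -289.7   49.6] turn -27.3
```

View pics/j_s0.png

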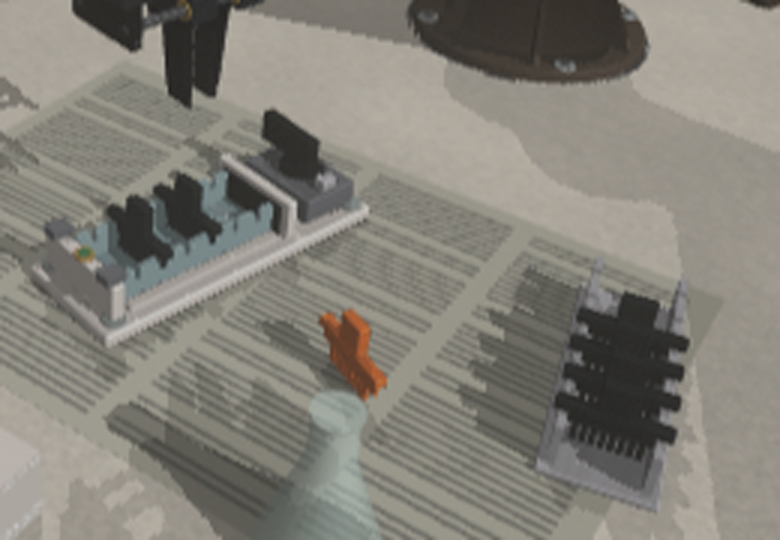

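Two combs are seated (140,225) and (190,205); the rack with four combs is unmoved. Next: comb 2.

```bash
python3 -m pendant '[[-33,-58,0,-5],[-66,-116,0,-11],[-99,-174,0,-17],[-132,-232,0,-23],[-164,-290,10,-27.3],[-164,-290,50,-27.3],[-164,-290,50,-27.3]]'; python3 -c "
from plan import *
shift(comb(2,79),comb(2,58))"
```

```text
t: 30.55
eef_pos: [458.3, 297.2, 96.3]
tcp_rot: [3.141, 0.013, 0.282]
ft_force: [-0.3, 0.2, 0.5]
opening: 0.191
now [458.3 297.2  96.3] [3.141 0.013 0.282] t 30.55 F [-0.3  0.2  0.5] open 0.191
(np.float64(460.4), np.float64(296.6), 79, np.float64(0.28)) -> [ 2.1  1.1 17.2] turn 0.1
(np.float64(460.4), np.float64(296.6), 58, np.float64(0.28)) -> [ 2.3  1.1 38.2] turn 0.1
```

```bash
python3 -m pendant '[[2.1,1.1,10,0],[2.1,1.1,17,0],[2.1,1.1,17,0]]'; python3 -c "
from plan import *
shift(comb(2,58))"
```

```text
t: 30.92
eef_pos: [460.7, 295.9, 79.1]
tcp_rot: [3.141, 0.013, 0.281]
ft_force: [-0.1, 0.5, -0.1]
opening: 0.187
now [460.7 295.9  79.1] [3.141 0.013 0.281] t 30.93 F [-0.1  0.5 -0.1] open 0.187
(np.float64(460.4), np.float64(296.6), 58, np.float64(0.28)) -> [ 0.1 -0.8 21.1] turn 0.1
```

```bash
python3 -m pendant '[[0.1,-0.8,6,0],[0.1,-0.8,12,0],[0.1,-0.8,17,0],[0.1,-0.8,21,0],[0.1,-0.8,21,0],[0.1,-0.8,21,0]]'; python3 -m pendant '[[0,0,0,0],[0,0,0,0],[0,0,0,0],[0,0,0,0]]' 1; python3 -m pendant '[[0,0,-30,0],[0,0,-72,0],[0,0,-72,0]]';python3 -c "
from plan import *
shift(notch(0,130),notch(0,100))"
```

```text
t: 31.68
eef_pos: [460.4, 296.6, 58.2]
tcp_rot: [3.141, 0.013, 0.281]
ft_force: [0.1, -0.8, 0.2]
opening: 0.19
t: 32.17
eef_pos: [460.5, 296.7, 58.3]
tcp_rot: [3.141, 0.013, 0.281]
ft_force: [-0.3, 0.6, 2.5]
opening: 0.103
t: 32.55
eef_pos: [462.4, 297.5, 132.8]
tcp_rot: [-3.142, 0.008, 0.281]
ft_force: [1.2, 0.3, -0.7]
opening: 0.097
now [462.4 297.5 132.8] [-3.142  0.008  0.281] t 32.55 F [ 1.2  0.3 -0.7] open 0.097
(np.float64(517.7), np.float64(-10.2), 130, np.float64(-0.196)) -> [-32.2 311.    3. ] turn 27.3
(np.float64(517.7), np.float64(-10.2), 100, np.float64(-0.196)) -> [-32. 311.  33.] turn 27.3
```

```bash
python3 -m pendant '[[-6,58,0,3],[-12,116,0,9],[-18,174,0,15],[-24,232,0,21],[-30,290,0,27.3],[-32,311,10,27.3],[-32,311,33,27.3],[-32,311,33,27.3]]'; python3 -c "
from plan import *
shift(notch(0,76))"
```

```text
t: 33.55
eef_pos: [516.5, -10.4, 98.2]
tcp_rot: [3.138, 0.011, -0.196]
ft_force: [0.1, 0.7, -0.8]
opening: 0.102
now [516.5 -10.4  98.2] [ 3.138  0.011 -0.196] t 33.55 F [ 0.1  0.7 -0.8] open 0.102
(np.float64(517.7), np.float64(-10.2), 76, np.float64(-0.196)) -> [ 1.3 -0.5 22.2] turn -0.0
```

```bash
python3 -m pendant '[[1.2,-0.4,10,0],[1.2,-0.4,22,0],[1.2,-0.4,22,0],[1.2,-0.4,22,0]]'; python3 -c "
from plan import *
shift(notch(0,60.3))"
```

```text
t: 34.05
eef_pos: [517.6, -10.1, 76.3]
tcp_rot: [3.138, 0.011, -0.196]
ft_force: [0.5, 0.1, -0.8]
opening: 0.103
now [517.6 -10.1  76.3] [ 3.138  0.011 -0.196] t 34.05 F [ 0.5  0.1 -0.8] open 0.103
(np.float64(517.7), np.float64(-10.2), 60.3, np.float64(-0.196)) -> [ 0.3 -0.  16. ] turn 0.0
```

```bash
python3 -m pendant '[[0,0,4,0],[0,0,8,0],[0,0,12,0],[0,0,15,0],[0,0,17.2,0],[0,0,17.2,0],[0,0,17.2,0]]'; python3 -c "
from plan import *
shift(notch(0,60.3))"
```

```text
t: 34.92
eef_pos: [517.5, -10.2, 59.7]
tcp_rot: [3.138, 0.01, -0.196]
ft_force: [-1.9, 0.1, 9.0]
opening: 0.105
now [517.5 -10.2  59.7] [ 3.138  0.01  -0.196] t 34.92 F [-1.9  0.1  9. ] open 0.105
(np.float64(517.7), np.float64(-10.2), 60.3, np.float64(-0.196)) -> [ 0.2 -0.  -0.6] turn 0.0
```

```bash
python3 -m pendant '[[0,0,0,0],[0,0,0,0],[0,0,-30,0],[0,0,-70,0],[0,0,-90,0],[0,0,-90,0]]' 0.81; python3 - <<'E'
from plan import *
from rk import *
ps=vision.read_camera("scene")
crop(ps,240,170,500,350,3,"k_s0.png")
S=(ps,darkmask(ps,(410,240,490,340)))
print(fit(rackcombs(range(3,6)),RK,[S]))
shift(comb(3,130,-np.pi/2),comb(3,100,-np.pi/2))
E
```

```text
t: 35.67
eef_pos: [519.0, -10.1, 150.6]
tcp_rot: [3.138, 0.008, -0.196]
ft_force: [0.3, 0.4, -0.8]
opening: 0.189
(array([4.75946907e+02, 3.01132077e+02, 2.78751649e-01]), np.float64(0.16469392140979644))
now [518.5 -10.  149.5] [ 3.138  0.01  -0.196] t 35.73 F [-0.3 -0.8  0.1] open 0.191
(np.float64(490.2), np.float64(305.2), 130, np.float64(-1.2907963267948965)) -> [ -88.9 -303.8   19.3] turn 62.7
(np.float64(490.2), np.float64(305.2), 100, np.float64(-1.2907963267948965)) -> [ -88.6 -303.9   49.3] turn 62.7
```

View pics/k_s0.png

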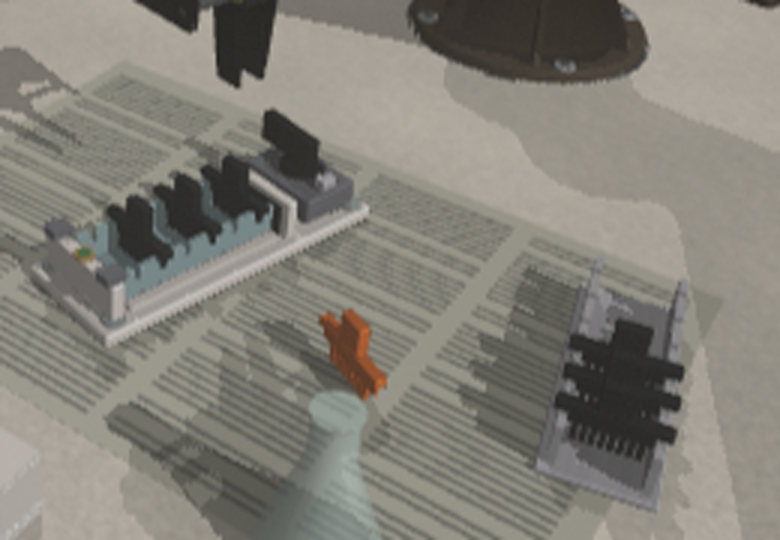

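```bash
python3 -m pendant '[[-17,-58,0,10],[-34,-116,0,20],[-51,-174,0,30],[-68,-232,0,40],[-88.7,-304,20,50],[-88.7,-304,40,60],[-88.7,-304,49,62.7],[-88.7,-304,49,62.7]]' 0.47; python3 -c "
from plan import *
shift(comb(3,80,-np.pi/2),comb(3,53,-np.pi/2))"
```

```text
t: 36.72
eef_pos: [489.1, 305.2, 98.1]
tcp_rot: [3.128, 0.001, -1.289]
ft_force: [-0.2, -0.9, 0.4]
opening: 0.527
now [489.1 305.2  98.1] [ 3.128e+00  1.000e-03 -1.289e+00] t 36.73 F [-0.2 -0.9  0.4] open 0.527
(np.float64(490.2), np.float64(305.2), 80, np.float64(-1.2907963267948965)) -> [ 0.3 -1.3 18.1] turn 0.1
(np.float64(490.2), np.float64(305.2), 53, np.float64(-1.2907963267948965)) -> [ 0.4 -1.7 45.1] turn 0.1
```

```bash
python3 -m pendant '[[0.3,-1.3,18,0],[0.3,-1.3,25,0],[0.3,-1.3,25,0]]'; python3 -c "
from plan import *
shift(comb(3,53,-np.pi/2))"
```

```text
t: 37.1
eef_pos: [490.1, 304.8, 72.9]
tcp_rot: [3.127, 0.0, -1.289]
ft_force: [0.3, 0.6, -0.3]
opening: 0.528
now [490.1 304.8  72.9] [ 3.127  0.    -1.289] t 37.1 F [ 0.3  0.6 -0.3] open 0.528
(np.float64(490.2), np.float64(305.2), 53, np.float64(-1.2907963267948965)) -> [-0.3 -0.5 19.9] turn 0.1
```

```bash
python3 -m pendant '[[-0.3,-0.5,7,0],[-0.3,-0.5,14,0],[-0.3,-0.5,20,0],[-0.3,-0.5,20,0],[-0.3,-0.5,20,0]]';python3 -m pendant '[[0,0,0,0],[0,0,0,0],[0,0,0,0],[0,0,0,0]]' 1; python3 -c "
from plan import *
shift(comb(3,53,-np.pi/2))"
```

```text
t: 37.72
eef_pos: [490.3, 305.2, 53.0]
tcp_rot: [3.127, 0.0, -1.289]
ft_force: [-0.2, -0.2, 0.4]
opening: 0.531
t: 38.22
eef_pos: [490.3, 305.2, 53.1]
tcp_rot: [3.127, 0.0, -1.289]
ft_force: [0.6, 0.1, 1.0]
opening: 0.247
now [490.3 305.2  53.1] [ 3.127  0.    -1.289] t 38.23 F [0.6 0.1 1. ] open 0.247
(np.float64(490.2), np.float64(305.2), 53, np.float64(-1.2907963267948965)) -> [0.  0.1 0.1] turn 0.1
```

```bash
python3 -m pendant '[[0,0,-30,0],[0,0,-78,0],[0,0,-78,0]]'; python3 -c "
from plan import *
shift(notch(5,125,-np.pi/2),notch(5,95,-np.pi/2))"
```

```text
t: 38.6
eef_pos: [492.7, 306.2, 134.1]
tcp_rot: [3.133, 0.001, -1.289]
ft_force: [0.4, 0.4, 0.2]
opening: 0.25
now [492.7 306.2 134.1] [ 3.133e+00  1.000e-03 -1.289e+00] t 38.6 F [0.4 0.4 0.2] open 0.25
(np.float64(635.5), np.float64(-33.6), 125, np.float64(-1.767)) -> [366.1 -42.6   8.3] turn 27.4
(np.float64(635.5), np.float64(-33.6), 95, np.float64(-1.767)) -> [366.2 -42.9  38.3] turn 27.4
```

```bash
python3 -m pendant '[[60,-7,0,3],[120,-14,0,9],[180,-21,0,15],[240,-28,0,21],[300,-35,0,27.4],[366,-42.6,0,27.4],[366,-42.6,5,27.4],[366,-42.6,10,27.4]]'; python3 -c "
from plan import *
shift(notch(5,100,-np.pi/2))"
```

```text
t: 39.6
eef_pos: [634.7, -33.4, 122.0]
tcp_rot: [3.131, -0.003, -1.768]
ft_force: [0.4, 0.5, -1.1]
opening: 0.248
now [634.7 -33.4 122. ] [ 3.131e+00 -3.000e-03 -1.768e+00] t 39.6 F [ 0.4  0.5 -1.1] open 0.248
(np.float64(635.5), np.float64(-33.6), 100, np.float64(-1.767)) -> [-0. -1. 22.] turn -0.0
```

```bash
python3 -m pendant '[[0,-0.6,15,0],[0,-0.6,30,0],[0,-0.6,48,0],[0,-0.6,48,0],[0,-0.6,48,0]]'; python3 - <<'E'
from plan import *
from rk import *
shift(notch(5,72,-np.pi/2,-.3))
ps=vision.read_camera("scene")
crop(ps,240,190,330,260,8,"l_s.png")
E
```

```text
t: 40.22
eef_pos: [635.0, -33.5, 74.1]
tcp_rot: [3.132, -0.003, -1.767]
ft_force: [0.1, 0.5, -0.6]
opening: 0.251
now [635.  -33.5  74.1] [ 3.132e+00 -3.000e-03 -1.767e+00] t 40.23 F [ 0.1  0.5 -0.6] open 0.251
(np.float64(635.2), np.float64(-33.5), 72, np.float64(-1.767)) -> [-0.  -0.2  2.1] turn -0.0
```

View pics/l_s.png

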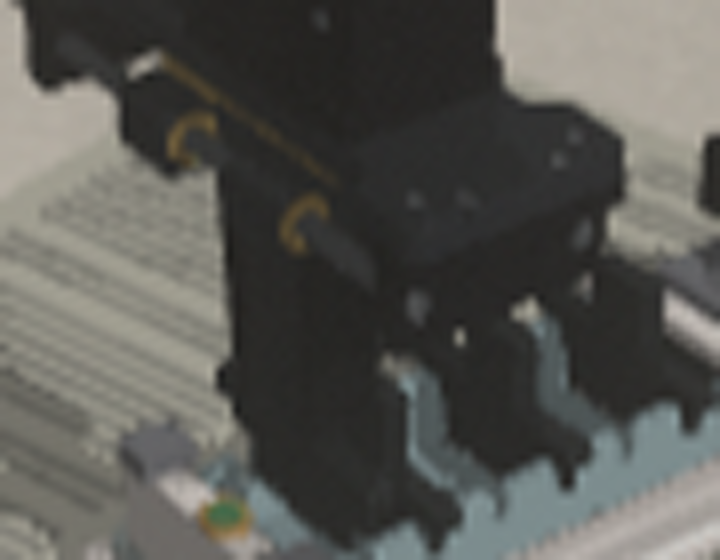

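```bash
python3 -m pendant '[[0,0,4,0],[0,0,8,0],[0,0,11,0],[0,0,11,0]]'; python3 -c "
from plan import *
shift(notch(5,55.1,-np.pi/2,-.3))"
```

```text
t: 40.78
eef_pos: [634.9, -33.6, 63.1]
tcp_rot: [3.132, -0.003, -1.768]
ft_force: [0.9, -0.5, -0.3]
opening: 0.253
now [634.9 -33.6  63.1] [ 3.132e+00 -3.000e-03 -1.768e+00] t 40.77 F [ 0.9 -0.5 -0.3] open 0.253
(np.float64(635.2), np.float64(-33.5), 55.1, np.float64(-1.767)) -> [-0.2 -0.4  8. ] turn -0.0
```

```bash
python3 -m pendant '[[0,-0.3,3,0],[0,-0.3,6,0],[0,-0.3,9,0],[0,-0.3,9,0],[0,-0.3,9,0]]'; python3 -c "
from plan import *
shift(notch(5,55.1,-np.pi/2,-.3))"
```

```text
t: 41.4
eef_pos: [635.2, -33.7, 54.6]
tcp_rot: [3.132, -0.003, -1.768]
ft_force: [-1.3, 0.4, 6.8]
opening: 0.25
now [635.2 -33.7  54.6] [ 3.132e+00 -3.000e-03 -1.768e+00] t 41.4 F [-1.3  0.4  6.8] open 0.25
(np.float64(635.2), np.float64(-33.5), 55.1, np.float64(-1.767)) -> [-0.1  0.  -0.5] turn -0.0
```

```bash
python3 -m pendant '[[0,0,0,0],[0,0,0,0],[0,0,-30,0],[0,0,-70,0],[0,0,-90,0],[0,0,-90,0]]' 0.47; python3 - <<'E'
from plan import *
from rk import *
ps=vision.read_camera("scene")
crop(ps,240,170,500,350,3,"n_s0.png")
S=(ps,darkmask(ps,(410,240,490,340)))
print(fit(rackcombs(range(4,6)),RK,[S]))
shift(comb(4,130,-np.pi/2),comb(4,100,-np.pi/2))
E
```

```text
t: 42.15
eef_pos: [636.6, -33.6, 145.9]
tcp_rot: [3.135, -0.003, -1.768]
ft_force: [-0.6, -0.1, -0.8]
opening: 0.528
(array([4.75363284e+02, 3.02456883e+02, 2.57903301e-01]), np.float64(0.18635322586016145))
now [636.  -33.6 144.5] [ 3.133e+00 -3.000e-03 -1.768e+00] t 42.2 F [ 0.3 -0.1 -0.8] open 0.531
(np.float64(520.0), np.float64(313.8), 130, np.float64(-1.2907963267948965)) -> [-318.   181.6   15.3] turn -27.3
(np.float64(520.0), np.float64(313.8), 100, np.float64(-1.2907963267948965)) -> [-318.1  181.3   45.3] turn -27.3
```

View pics/n_s0.png

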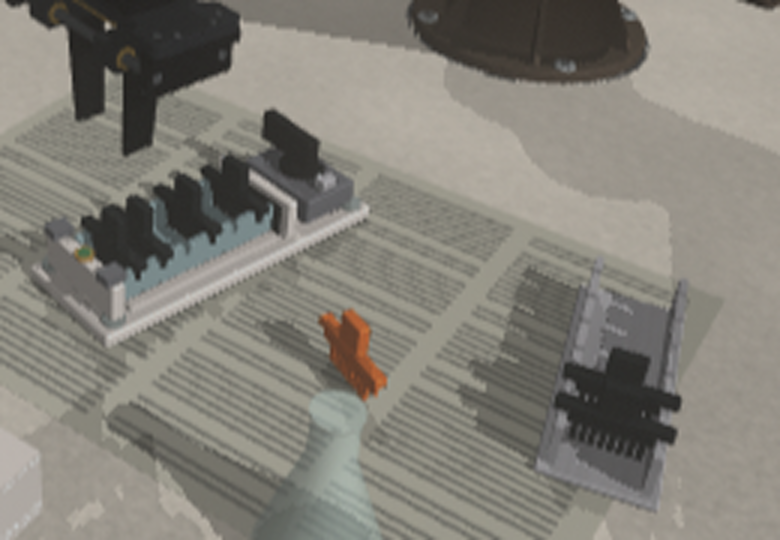

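```bash
python3 -m pendant '[[-54,31,0,-3],[-108,62,0,-8],[-162,93,0,-14],[-216,123,0,-20],[-270,154,0,-27],[-318,181.5,20,-27.3],[-318,181.5,45,-27.3],[-318,181.5,45,-27.3]]'; python3 -c "
from plan import *
shift(comb(4,73,-np.pi/2),comb(4,53,-np.pi/2))"
```

```text
t: 43.2
eef_pos: [518.2, 313.6, 97.5]
tcp_rot: [3.127, 0.001, -1.29]
ft_force: [-0.4, 0.4, -0.3]
opening: 0.53
now [518.2 313.6  97.5] [ 3.127e+00  1.000e-03 -1.290e+00] t 43.2 F [-0.4  0.4 -0.3] open 0.53
(np.float64(520.0), np.float64(313.8), 73, np.float64(-1.2907963267948965)) -> [ 0.3 -2.1 24.5] turn 0.0
(np.float64(520.0), np.float64(313.8), 53, np.float64(-1.2907963267948965)) -> [ 0.3 -2.4 44.5] turn 0.0
```

```bash
python3 -m pendant '[[0.3,-1.8,12,0],[0.3,-1.8,24.5,0],[0.3,-1.8,24.5,0]]'; python3 -c "
from plan import *
shift(comb(4,53,-np.pi/2))"
```

```text
t: 43.58
eef_pos: [519.5, 313.0, 72.0]
tcp_rot: [3.126, 0.001, -1.291]
ft_force: [0.4, 0.5, -0.5]
opening: 0.528
now [519.5 313.   72. ] [ 3.126e+00  1.000e-03 -1.291e+00] t 43.58 F [ 0.4  0.5 -0.5] open 0.528
(np.float64(520.0), np.float64(313.8), 53, np.float64(-1.2907963267948965)) -> [-0.6 -1.  19. ] turn -0.0
```

```bash
python3 -m pendant '[[-0.6,-0.8,7,0],[-0.6,-0.8,14,0],[-0.6,-0.8,19,0],[-0.6,-0.8,19,0],[-0.6,-0.8,19,0]]';python3 -m pendant '[[0,0,0,0],[0,0,0,0],[0,0,0,0],[0,0,0,0]]' 1; python3 -c "
from plan import *
shift(comb(4,53,-np.pi/2))"
```

```text
t: 44.2
eef_pos: [519.9, 313.9, 53.1]
tcp_rot: [3.126, 0.001, -1.291]
ft_force: [-0.6, 0.2, 0.2]
opening: 0.534
t: 44.7
eef_pos: [519.9, 313.9, 53.2]
tcp_rot: [3.126, 0.001, -1.291]
ft_force: [-0.1, -0.3, 1.4]
opening: 0.251
now [519.9 313.9  53.2] [ 3.126e+00  1.000e-03 -1.291e+00] t 44.7 F [-0.1 -0.3  1.4] open 0.251
(np.float64(520.0), np.float64(313.8), 53, np.float64(-1.2907963267948965)) -> [ 0.1 -0.1  0.2] turn -0.0
```

```bash
python3 -m pendant '[[0,0,-30,0],[0,0,-78,0],[0,0,-78,0]]'; python3 -c "
from plan import *
shift(notch(3,130,-np.pi/2,-.3),notch(3,95,-np.pi/2))"
```

```text
t: 45.08
eef_pos: [522.5, 314.8, 134.5]
tcp_rot: [3.132, 0.002, -1.291]
ft_force: [-0.3, 1.1, 0.2]
opening: 0.248
now [522.5 314.8 134.5] [ 3.132e+00  2.000e-03 -1.291e+00] t 45.08 F [-0.3  1.1  0.2] open 0.248
(np.float64(588.1), np.float64(-24.2), 130, np.float64(-1.767)) -> [344.   30.6   4.2] turn 27.3
(np.float64(588.4), np.float64(-24.2), 95, np.float64(-1.767)) -> [344.1  30.   39.2] turn 27.3
```

```bash
python3 -m pendant '[[60,5,0,3],[120,11,0,9],[180,16,0,15],[240,21,0,21],[300,27,0,27.3],[344,30.6,0,27.3],[344,30.6,5,27.3],[344,30.6,5,27.3]]'; python3 -c "
from plan import *
shift(notch(3,98,-np.pi/2,-.3))"
```

```text
t: 46.08
eef_pos: [587.4, -23.8, 128.2]
tcp_rot: [3.13, -0.003, -1.767]
ft_force: [0.1, 0.6, -0.5]
opening: 0.251
now [587.4 -23.8 128.2] [ 3.130e+00 -3.000e-03 -1.767e+00] t 46.08 F [ 0.1  0.6 -0.5] open 0.251
(np.float64(588.1), np.float64(-24.2), 98, np.float64(-1.767)) -> [ 0.2 -1.2 30.1] turn -0.0
```

```bash
python3 -m pendant '[[0.2,-0.9,14,0],[0.2,-0.9,14,0],[0.2,-0.9,14,0]]'; python3 -c "
from plan import *
shift(notch(3,80,-np.pi/2,-.3))"
```

```text
t: 46.45
eef_pos: [588.0, -23.5, 114.0]
tcp_rot: [3.13, -0.003, -1.767]
ft_force: [-0.7, -0.3, -1.7]
opening: 0.247
now [588.  -23.5 114. ] [ 3.130e+00 -3.000e-03 -1.767e+00] t 46.45 F [-0.7 -0.3 -1.7] open 0.247
(np.float64(588.1), np.float64(-24.2), 80, np.float64(-1.767)) -> [ 0.5 -0.6 34. ] turn 0.0
```

```bash
python3 -m pendant '[[0.5,-0.6,12,0],[0.5,-0.6,24,0],[0.5,-0.6,34,0],[0.5,-0.6,40,0],[0.5,-0.6,40,0],[0.5,-0.6,40,0]]'; python3 -c "
from plan import *
shift(notch(3,55.2,-np.pi/2,-.3))"
```

```text
t: 47.2
eef_pos: [588.2, -24.2, 74.2]
tcp_rot: [3.13, -0.003, -1.767]
ft_force: [-0.4, -0.1, -0.1]
opening: 0.249
now [588.2 -24.2  74.2] [ 3.130e+00 -3.000e-03 -1.767e+00] t 47.2 F [-0.4 -0.1 -0.1] open 0.249
(np.float64(588.1), np.float64(-24.2), 55.2, np.float64(-1.767)) -> [-0.1 -0.1 19. ] turn 0.0
```

```bash
python3 -m pendant '[[0,0,4,0],[0,0,8,0],[0,0,12,0],[0,0,15,0],[0,0,18,0],[0,0,20,0],[0,0,20,0],[0,0,20,0]]'; python3 -c "
from plan import *
shift(notch(3,55.2,-np.pi/2,-.3))"
```

```text
t: 48.2
eef_pos: [588.0, -24.2, 54.8]
tcp_rot: [3.131, -0.003, -1.767]
ft_force: [-2.3, 0.3, 6.7]
opening: 0.248
now [588.  -24.2  54.8] [ 3.131e+00 -3.000e-03 -1.767e+00] t 48.2 F [-2.3  0.3  6.7] open 0.248
(np.float64(588.1), np.float64(-24.2), 55.2, np.float64(-1.767)) -> [-0.  -0.  -0.4] turn 0.0
```

Home again (contact at the expected height). Release, lift, check the rack, then the last comb.

```bash
python3 -m pendant '[[0,0,0,0],[0,0,0,0],[0,0,-30,0],[0,0,-70,0],[0,0,-90,0],[0,0,-90,0]]' 0.47; python3 - <<'E'
from plan import *
from rk import *
ps=vision.read_camera("scene")
crop(ps,240,170,500,350,3,"o_s0.png")
S=(ps,darkmask(ps,(410,240,490,340)))
B=rackcombs([5]); 
print(fit(B,RK,[S]))
shift(comb(5,130,-np.pi/2),comb(5,100,-np.pi/2))
E
```

```text
t: 48.95
eef_pos: [589.6, -24.2, 145.9]
tcp_rot: [3.133, -0.003, -1.767]
ft_force: [-0.5, 0.3, -0.4]
opening: 0.529
(array([4.76112157e+02, 3.00134300e+02, 2.86835403e-01]), np.float64(0.2314559876275616))
now [589.  -24.1 144.7] [ 3.131e+00 -3.000e-03 -1.767e+00] t 49.0 F [ 0.5  0.6 -0.9] open 0.525
(np.float64(549.8), np.float64(322.3), 130, np.float64(-1.2907963267948965)) -> [-332.2  105.7   14.8] turn -27.3
(np.float64(549.8), np.float64(322.3), 100, np.float64(-1.2907963267948965)) -> [-332.3  105.4   44.8] turn -27.3
```

View pics/o_s0.png

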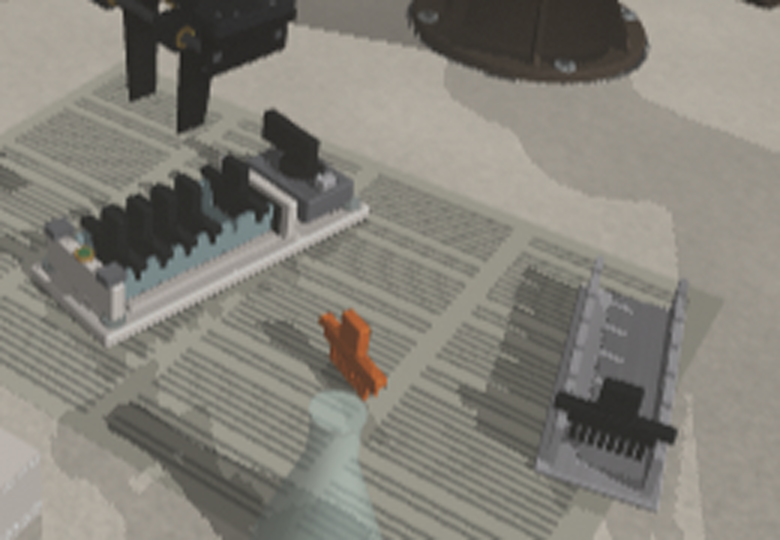

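```bash
python3 -m pendant '[[-57,18,0,-3],[-114,36,0,-8],[-171,54,0,-14],[-228,72,0,-20],[-285,90,0,-27],[-332,105,20,-27.3],[-332,105,45,-27.3],[-332,105,45,-27.3]]'; python3 -c "
from plan import *
shift(comb(5,73,-np.pi/2),comb(5,53,-np.pi/2))"
```

```text
t: 50.0
eef_pos: [548.5, 321.7, 96.7]
tcp_rot: [3.125, 0.001, -1.289]
ft_force: [0.5, -0.0, -0.5]
opening: 0.529
now [548.5 321.7  96.7] [ 3.125e+00  1.000e-03 -1.289e+00] t 50.0 F [ 0.5 -0.  -0.5] open 0.529
(np.float64(549.8), np.float64(322.3), 73, np.float64(-1.2907963267948965)) -> [-0.2 -1.8 23.6] turn 0.1
(np.float64(549.8), np.float64(322.3), 53, np.float64(-1.2907963267948965)) -> [-0.2 -2.1 43.6] turn 0.1
```

```bash
python3 -m pendant '[[-0.2,-1.6,12,0],[-0.2,-1.6,24,0],[-0.2,-1.6,24,0]]'; python3 -c "
from plan import *
shift(comb(5,53,-np.pi/2))"
```

```text
t: 50.38
eef_pos: [549.4, 321.6, 71.7]
tcp_rot: [3.124, 0.001, -1.29]
ft_force: [-0.0, 0.2, 0.4]
opening: 0.531
now [549.4 321.6  71.7] [ 3.124e+00  1.000e-03 -1.290e+00] t 50.38 F [-0.   0.2  0.4] open 0.531
(np.float64(549.8), np.float64(322.3), 53, np.float64(-1.2907963267948965)) -> [-0.5 -0.9 18.7] turn 0.0
```

```bash
python3 -m pendant '[[-0.5,-0.8,7,0],[-0.5,-0.8,14,0],[-0.5,-0.8,19,0],[-0.5,-0.8,19,0],[-0.5,-0.8,19,0]]';python3 -m pendant '[[0,0,0,0],[0,0,0,0],[0,0,0,0],[0,0,0,0]]' 1;  python3 -m pendant '[[0,0,-30,0],[0,0,-78,0],[0,0,-78,0]]'; python3 -c "
from plan import *
shift(notch(1,130,-np.pi/2,-.3),notch(1,95,-np.pi/2))"
```

```text
t: 51.0
eef_pos: [549.8, 322.3, 52.9]
tcp_rot: [3.124, 0.001, -1.29]
ft_force: [0.4, -0.8, -0.6]
opening: 0.529
t: 51.5
eef_pos: [549.8, 322.3, 53.0]
tcp_rot: [3.124, 0.001, -1.29]
ft_force: [-0.2, 0.3, 1.6]
opening: 0.252
t: 51.88
eef_pos: [552.5, 323.3, 134.4]
tcp_rot: [3.13, 0.002, -1.29]
ft_force: [-1.0, -0.2, -0.4]
opening: 0.247
now [552.5 323.3 134.4] [ 3.13e+00  2.00e-03 -1.29e+00] t 51.88 F [-1.  -0.2 -0.4] open 0.247
(np.float64(541.0), np.float64(-14.8), 130, np.float64(-1.767)) -> [321.7 104.8   4.9] turn 27.3
(np.float64(541.3), np.float64(-14.9), 95, np.float64(-1.767)) -> [321.9 104.1  39.9] turn 27.3
```

```bash
python3 -m pendant '[[57,18,0,3],[114,37,0,9],[171,56,0,15],[228,74,0,21],[285,93,0,27.3],[321.7,104.8,0,27.3],[321.7,104.8,5,27.3],[321.7,104.8,5,27.3]]'; python3 -c "
from plan import *
shift(notch(1,113,-np.pi/2,-.3))"
```

```text
t: 52.88
eef_pos: [540.5, -14.5, 129.1]
tcp_rot: [3.129, -0.003, -1.767]
ft_force: [-0.2, -0.2, -0.4]
opening: 0.251
now [540.5 -14.5 129.1] [ 3.129e+00 -3.000e-03 -1.767e+00] t 52.88 F [-0.2 -0.2 -0.4] open 0.251
(np.float64(541.0), np.float64(-14.8), 113, np.float64(-1.767)) -> [ 0.2 -0.7 16.1] turn 0.0
```

```bash
python3 -m pendant '[[0.2,-0.5,15,0],[0.2,-0.5,15,0],[0.2,-0.5,15,0]]'; python3 -c "
from plan import *
shift(notch(1,74,-np.pi/2,-.3))"
```

```text
t: 53.25
eef_pos: [540.8, -14.2, 113.8]
tcp_rot: [3.129, -0.003, -1.766]
ft_force: [0.8, 0.1, 0.2]
opening: 0.249
now [540.8 -14.2 113.8] [ 3.129e+00 -3.000e-03 -1.766e+00] t 53.25 F [0.8 0.1 0.2] open 0.249
(np.float64(541.0), np.float64(-14.8), 74, np.float64(-1.767)) -> [ 0.4 -0.9 39.8] turn 0.1
```

```bash
python3 -m pendant '[[0.4,-0.8,12,0],[0.4,-0.8,24,0],[0.4,-0.8,34,0],[0.4,-0.8,40,0],[0.4,-0.8,40,0],[0.4,-0.8,40,0]]'; python3 -c "
from plan import *
shift(notch(1,55,-np.pi/2,-.3))"
```

```text
t: 54.0
eef_pos: [541.1, -14.8, 74.0]
tcp_rot: [3.129, -0.003, -1.766]
ft_force: [0.1, -0.1, -0.6]
opening: 0.248
now [541.1 -14.8  74. ] [ 3.129e+00 -3.000e-03 -1.766e+00] t 54.0 F [ 0.1 -0.1 -0.6] open 0.248
(np.float64(541.0), np.float64(-14.8), 55, np.float64(-1.767)) -> [-0.1 -0.1 19. ] turn 0.1
```

```bash
python3 -m pendant '[[0,0,4,0],[0,0,8,0],[0,0,12,0],[0,0,15,0],[0,0,18,0],[0,0,20,0],[0,0,20,0],[0,0,20,0]]'; python3 -m pendant '[[0,0,0,0],[0,0,0,0],[0,0,-30,0],[0,0,-70,0],[0,0,-90,0],[0,0,-90,0]]' 0.47; python3 -c "
from plan import *
shift((440,-330,200,-1.767))"
```

```text
t: 55.0
eef_pos: [540.9, -14.8, 54.5]
tcp_rot: [3.129, -0.003, -1.766]
ft_force: [-1.6, 0.0, 6.3]
opening: 0.248
t: 55.75
eef_pos: [542.6, -14.8, 145.5]
tcp_rot: [3.132, -0.003, -1.766]
ft_force: [-0.5, -1.0, -1.0]
opening: 0.526
now [542.6 -14.8 145.5] [ 3.132e+00 -3.000e-03 -1.766e+00] t 55.75 F [-0.5 -1.  -1. ] open 0.526
(440, -330, 200, -1.767) -> [329.3  40.2 -53. ] turn 0.1
```

Move the arm aside so both cameras see the caster.

```bash
python3 -m pendant '[[60,7,-20,0],[120,14,-50,0],[180,21,-53,0],[240,28,-53,0],[300,36,-53,0],[329,40,-53,0],[329,40,-53,0]]'; python3 - <<'E'
from plan import *
from rk import *
ps=vision.read_camera("scene");pt=vision.read_camera("top"); shift()
B=place(TRAY[:1]+sum([comb_boxes(n,6) for n in NX],[]),[*C,12])+place(caster(-34)[-1:],C)
crop(ps,245,175,375,285,6,"p_s.png");crop(pt,215,160,295,265,7,"p_t.png")
overlay(ps,B,"p_so.png",(245,175,375,285),6);overlay(pt,B,"p_to.png",(215,160,295,265),7)
for q in ["flask","ink_bottle","paperweight"]:
    print(q,[(np.round(cam2w(p,r["at"])),round(r["confidence"],2)) for p in(pt,ps) for r in vision.find_in(p,q)[:1]])
E
```

```text
t: 56.62
eef_pos: [439.2, -331.1, 198.4]
tcp_rot: [3.13, -0.002, -1.769]
ft_force: [0.2, 0.7, 0.0]
opening: 0.53
now [ 440.  -329.1  198.9] [ 3.131e+00 -2.000e-03 -1.766e+00] t 56.73 F [ 0.1 -0.1  0.6] open 0.531
flask [(array([475., 302.,   6.]), 0.72), (array([750., 233.,  44.]), 0.67)]
ink_bottle [(array([ 728., -210.,   79.]), 0.68), (array([ 745., -198.,   61.]), 0.82)]
paperweight [(array([ 359., -487.,   16.]), 0.92), (array([ 386., -475.,   11.]), 0.86)]
```

View pics/p_s.png

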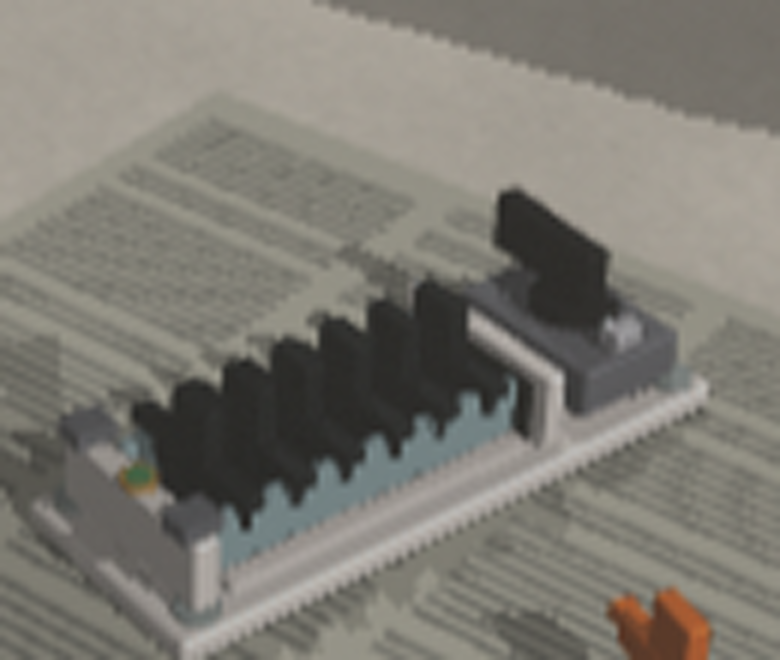

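View pics/p_so.png

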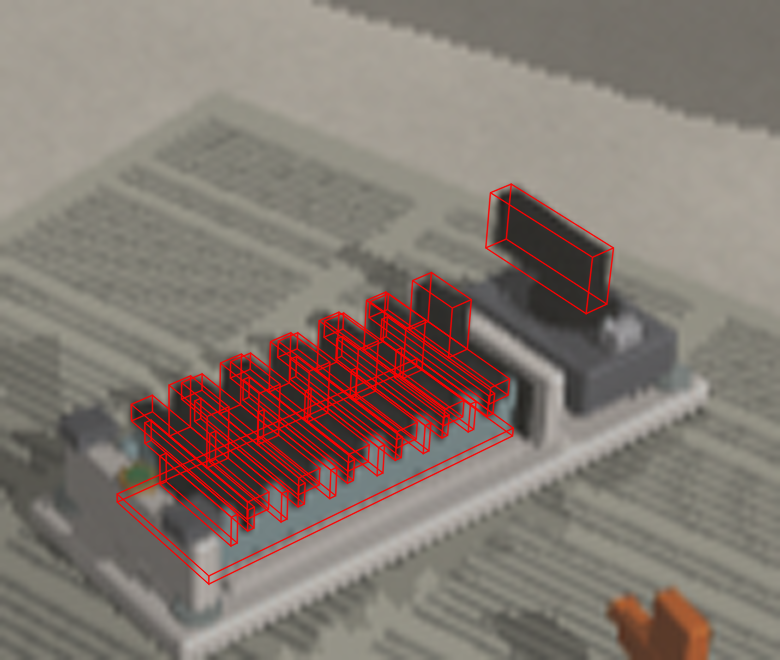

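View pics/p_to.png

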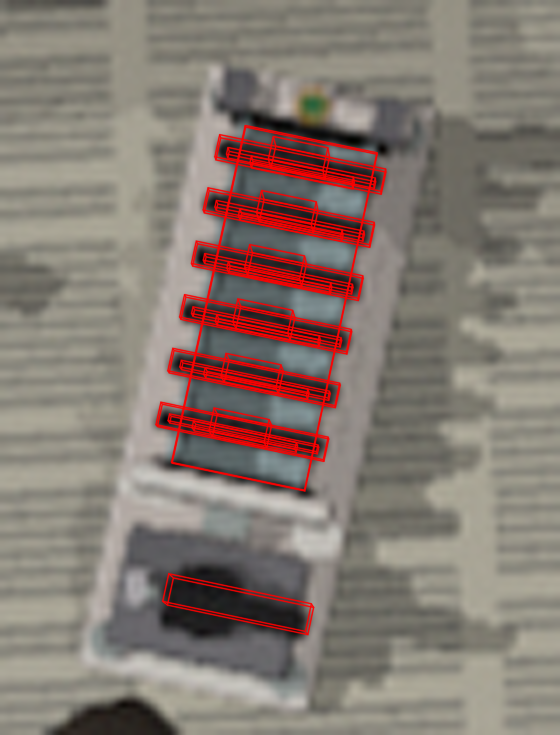

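View pics/p_t.png

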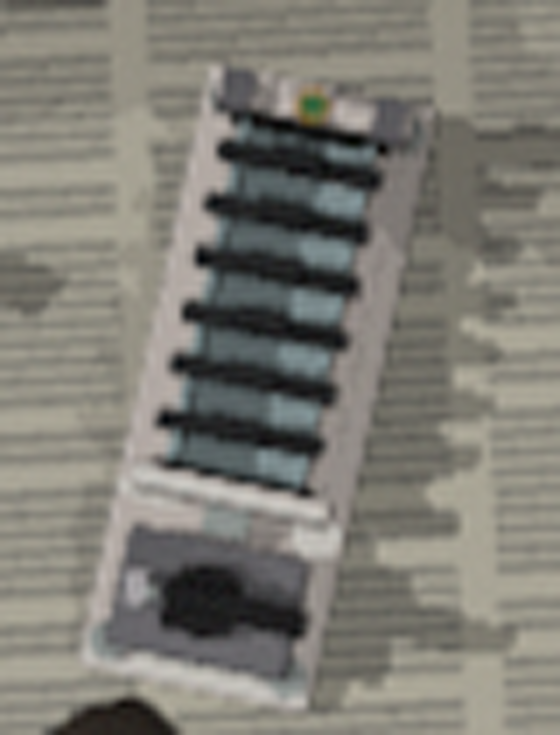

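```bash
python3 -c "
from cell import job
print(job.job_done())"
```

```text
the job is handed in; nothing more can be done
None
```

The gel caster is ready for pouring and the job is handed in, at about 57 s of the 210 s. I opened the cam lever, laid the tray in the bay and locked it in. All six combs then went from the rack into the six notch pairs.

**What the last checks showed:**
- **Combs:** each one came to rest within about 0.6 mm of its expected home height, with 6–9 N of pressure. The last pictures from both cameras show all six upright in their own notches, matching the model.
- **Tray and lever:** in those pictures the tray sits in the bay and the lever points to its locked position. I had no direct reading of the lever angle. When I closed it, the tool ended about 0.015 rad from the locked direction.
- **Bystanders:** nothing came near the flask, the ink bottle or the paperweight.

**Readings that disagreed:**
- **Paperweight:** the top camera placed it about 20 mm off its first reading, while the scene camera had it unmoved. I put this down to the arm partly hiding it.
- **Flask:** the top camera's last report landed on the rack, so it was a false hit. The scene camera had the flask unmoved.
- **Caster position:** my first camera estimate was about 2.5 mm off along its length compared with where the gripper met the lever. I used the gripper's value for placing the combs.

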